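# Stack spacer rings in a fixture tube and close the keeper

## Robot

A 7-joint arm with a two-finger parallel gripper is mounted at the origin on the work surface. World frame = base frame: x ahead of the robot, y to its left, z up, the work surface at z = 0. Lengths are in m, angles in degrees, forces in N, time in s.
With the tool pointing down it reaches from about 0.425 to 0.875 m from the base axis. Payload 4.7 kg.
Tool frame: the origin (TCP) lies at the very end of the fingers, on their centre line; the grasp point (between the pads) lies 19 mm behind it; x points along the fingers, z is the direction in which the jaws open and shut, and the axes are right-handed (so a half turn about x gives the same grasp; the last joint's range is limited). The gripper opens to 87 mm and grips with 3 to 60 N. Pads are 19 mm wide; open, the fingers measure 117 mm over their backs; the gripper's body (75 mm by 190 mm) begins 51 mm behind the grasp point.
Start: joints at [71.167, 18.392, -4.016, 83.108, 1.295, 78.541, -3.26], TCP at [0.218, -0.612, 0.223] pointing down, gripper open.
Joint ranges: [-163.93, 163.93], [-17.29, 119.83], [-79.2, 71.16], [3.27, 140.29], [-89.18, 269.18], [5.43, 117.66], [-154.24, 154.24]. Speed limits (degrees/s): [147.25, 147.25, 180, 180, 180, 180, 180].

## Interface

Orientations are given as [roll, pitch, yaw] about the fixed x, y, z axes, in that order (R = Rz(yaw) Ry(pitch) Rx(roll)).
In Python, from cell import env gives the robot as it stands. The module is installed in compiled form; this text tells all that it offers.
- The arm moves only by the tool drive_tool, never from a script. Its argument "increments" is a list of rows, each a list of 2 entries, a list of its own where there are three numbers: the shift along the tool's x, y, z scaled (see below), then the turn, a rotation vector about the tool's x, y, z scaled (see below). In form: [[[dx, dy, dz], [wx, wy, wz]], ...]. A call has 1 to 10 rows; each row shifts and turns the commanded pose from where the row before left it, along the tool's axes as they then stand; what a row does not reach is not made up. The controller multiplies each number of a shift by 0.04 m and each number of a turn by 120 degrees. A row lasts 1/10 s, in which the tool goes at most 50 mm and 8.59 degrees, less where a joint would pass 70% of its speed; a pose out of reach is approached as far as the arm can. A call with a number of a shift or a turn outside -1 to 1 is refused whole. A call with a gripper value outside its range is refused whole. "hand" is the gripper's target within -1 to 1 (fully open at 1, half-way at 0, shut at -1), set as the call begins (left out, the last holds). The fingers move at their own pace and stop on an object; "squeeze" is the grip in N (left out, the last holds). Time passes only in rows, so rows that do not move let the fingers close. It gives the time, the measured TCP pose, the force and the opening at its end, in the units of the state.
- env.get_obs(): the state, without advancing time (a new reading comes with each control period).
- env.read_camera(name): name is "scene" or "top" or "wrist"; returns a dict with "frame" (480x640x3 uint8, red, green, blue), "fx", "fy", "cx", "cy" (pixels), "R" (3x3) and "t" (3): a world point X has camera coordinates R X + t. Camera axes: x right, y down, z forward; pixel columns grow to the right and rows downward; lengths in m; the calibration is good to about 2 mm. A picture is of the moment at which its call begins. There is no depth.
- env.sign_off(): hands the job in, once; it reports no verdict.
The state is a dict: "time_s": time; "qpos": joint angles; "joint_velocities": joint speeds; "effort": joint torques, N m; "tool_pos": TCP position; "tool_rot": TCP orientation; "force": force on the tool from outside, world axes, zero at the start; "wrist_torque": the same for the moment, N m; "grip_width": finger opening in m.
Only numpy, scipy, OpenCV 4.12 (cv2) and the standard library are available. Lean on these libraries where they do the work, as an engineer would, in place of code of your own. Each camera call takes 0.05 s, during which the arm holds its last target.

## Task

Load the stacking tube of the weld fixture: take the two spacer rings off the sloping rack and drop them into the tube so that they lie flat in one column, the thicker ring at the bottom and the thinner one on top of it. Then swing the keeper bar across the mouth of the tube, right up to its stop. Leave the hammer, the spray can and the large loose flange ring alone.

Things in the scene. Friction and masses are not known exactly. Their poses are not given: they have to be found in the camera images.
- thick_center (a point): Centre (half-way up, on the axis) of the THICKER plain steel spacer ring: outside diameter 60 mm, bore 34 mm, 24 mm thick, about 0.4 kg; z is the ring's axis. It starts lying over one of the rack's two pegs, tilted 30 degrees with the rack.
- thin_center (a point): Centre (half-way up, on the axis) of the THINNER plain steel spacer ring: outside diameter 60 mm, bore 34 mm, 16 mm thick, about 0.25 kg; z is the ring's axis. It starts over the rack's other peg (which ring is on which peg varies).
- rack: Fixed rack; origin under its middle, on the table. Its 130 x 250 mm board slopes 30 degrees down along the rack's +x (away from the robot); y runs level along the board; mid-face 80 mm up. Pegs square to it at y = -65 and +65 mm: a boss 42 mm across, 14 mm high, carrying the ring, then a peg 28 mm across, 12 mm more, inside the ring's bore (3 mm play). Lift a ring square to the board at least 15 mm to clear the peg.
- tube_mouth (a point): Centre of the open top of the fixture's upright steel tube, at the rim, 62 mm above the table; z up. Bore 64 mm, outside 76 mm; the top 4 mm flare out to 70 mm inside, 82 mm outside, as a lead-in. Fingers beside a ring do not fit in: grip a ring by the upper 7 to 8 mm of its rim so that its lower part can enter past the flare, level, then let go and it drops.
- tube_floor (a point): Centre of the tube's floor, 50 mm below the mouth; z up. With both rings in, the column is 40 mm high, 10 mm below the rim.
- keeper (a joint): Angle of the keeper, a flat 24 mm wide steel bar that swivels level, 6 mm above the tube's rim, about an upright pivot. 0 rad: against its stop, across the middle of the mouth; grows as it swings open, counter-clockwise seen from above; starts 1.2 to 1.65 rad open, end stop 1.75. It stays where it is left (friction about 0.06 N m).
- keeper_knob (a point): Middle of the upright black knob on the keeper's free end: 22 mm across, 36 mm high, its top 18 mm above this point, 138 mm from the pivot's axis. Pinch it from above or push it sideways.
- keeper_pivot (a point): Point on the keeper's upright swivel axis (z up), 88 mm from the tube's axis. At joint 0 the bar points from here across the tube's axis.
- thick: The same thicker ring; origin at the centre of one flat face.
- thin: The same thinner ring; origin at the centre of one flat face.
- can: Bystander: grey spray can, 64 mm across, 170 mm high, standing; origin under its middle.
- hammer: Bystander: hammer lying on the table, 260 mm long along x; origin under its middle.
- flange: Bystander: large dark flange ring lying flat on the table, 90 mm outside, 44 mm bore, 12 mm thick; origin under its middle. It does not fit the tube.
Things that resemble listed ones, but are neither listed nor needed, are in the scene too. What is shaped like the thin but brown is not meant.

How it is judged (in metres and radians):
On the way, in this order (a step that is already met when the one before it is completed fails the run):
1. the thicker ring lies flat on the floor of the tube, let go (horizontal distance between thick_center and tube_floor below 0.005 m and z of thick_center in the frame of tube_floor between 0.009 and 0.015 m and angle between the z axis of thick_center and the z axis of tube_floor, either way round below 0.08 rad and contact force between the fingers and thick below 0.1 N and linear speed of thick below 0.02 m/s), for 0.2 s.
2. the thinner ring lies flat on top of it in the tube, let go (all of step 1 and horizontal distance between thin_center and tube_floor below 0.005 m and z of thin_center in the frame of tube_floor between 0.029 and 0.035 m and angle between the z axis of thin_center and the z axis of tube_floor, either way round below 0.08 rad and contact force between the fingers and thin below 0.1 N and linear speed of thin below 0.02 m/s), for 0.2 s.
3. the keeper is swung across the mouth to its stop (value of joint keeper below 0.12 rad), for 0.1 s.
At the end, for the whole second after the job is handed in: Thicker ring flat on the tube's floor and thinner ring flat on top of it (heights within 3 mm, centred within 5 mm, flat within 0.08 rad), both at rest and released; keeper across the mouth within 0.12 rad of its stop and still (all of step 2 and value of joint keeper below 0.12 rad and velocity of joint keeper between -0.05 and 0.05 rad/s); the robot touches nothing.
It fails at once if a bystander (can, hammer or flange ring) was moved by more than 30 mm (distance of any of can, hammer, flange from where it was at the start of the episode above 0.03 m).
It also fails if it takes over 67 s, if anything falls off the work surface, if the arm or the gripper's body presses on something with over 40 N, if the wrist force passes 120 N, or if a joint passes its speed limit or range.

## Working session

There is one attempt and no reset: what is moved stays moved. The work goes in short steps, Python scripts to look and compute and a tool call to move; the robot and the scene stay as the last step left them, time stands still between calls to the robot, and variables do not carry over. Pictures are saved under pics/ and viewed, and the job is handed in when it is done.

Besides the shell and the picture viewer there is one more tool, called after "Emit:" as name(argument=value, ...) on one line, values as JSON. drive_tool: Moves the arm, as the interface text tells. Shifts and turns lie within -1 to 1; 1 stands for 0.04 m of shift or 120 degrees of turn. Its arguments: {"type":"object","properties":{"increments":{"type":"array"},"hand":{"type":"number"},"squeeze":{"type":"number"}},"required":["increments"]}

```bash
mkdir -p pics; ls
python3 - <<'E'
from cell import env
import cv2,json
o=env.get_obs()
print({k:o[k] for k in('time_s','tool_pos','tool_rot','grip_width','force')})
for n in('scene','top','wrist'):
    c=env.read_camera(n); cv2.imwrite(f'pics/{n}0.png',c['frame'][:,:,::-1]); print(n,c['fx'],c['cx'],c['cy'],c['R'],c['t'])
E
```

```text
pics
{'time_s': 0.0, 'tool_pos': array([ 0.21826099, -0.61167367,  0.22143642]), 'tool_rot': array([-177.45249413,   89.88909625,  112.19184432]), 'grip_width': 0.08708698930267442, 'force': array([ 0.3896736 , -1.16340764, -0.21316015])}
scene 529.990291215802 315.8509034845124 241.82909851390468 [[-0.46294417  0.88631957  0.01096916]
 [ 0.66279539  0.35435642 -0.65964673]
 [-0.58854479 -0.29810929 -0.75149576]] [ 0.2609542  -0.29173838  1.96802644]
top 623.9517813040044 314.0584278465807 243.49820807067996 [[ 0.01812727 -0.99978931  0.00962998]
 [-0.99744037 -0.0187493  -0.06900127]
 [ 0.06916729 -0.00835453 -0.99757009]] [-0.06481731  0.55049755  1.49964235]
wrist 331.10267964204456 319.6848426247746 240.14741970571734 [[ 0.33587927 -0.94190392 -0.00145982]
 [-0.90428478 -0.3228973   0.27929621]
 [-0.26354157 -0.09248971 -0.96020388]] [-0.64786137 -0.03410397  0.38996424]
```

View pics/scene0.png

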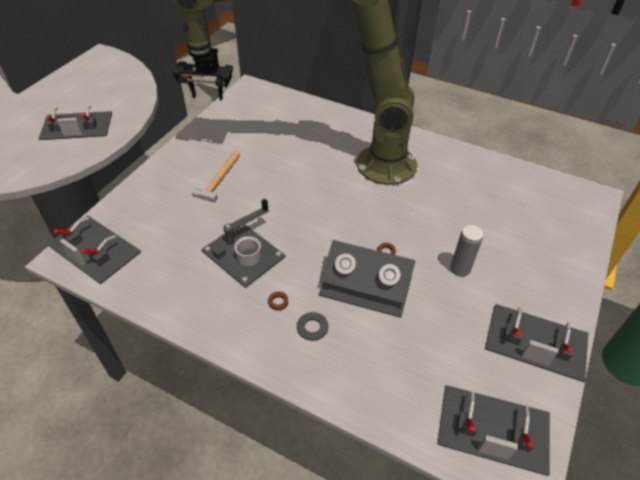

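View pics/top0.png

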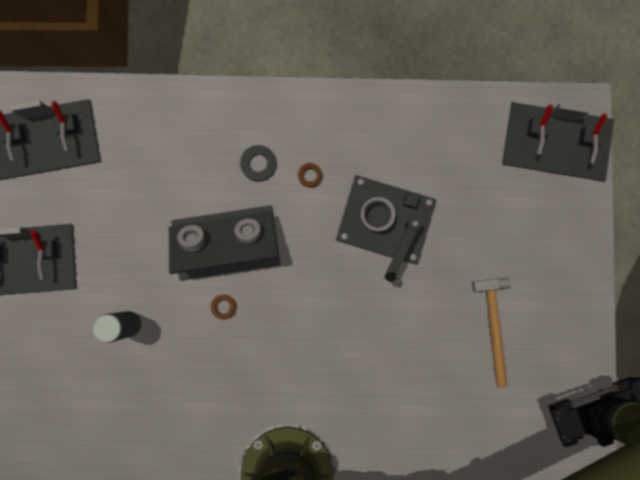

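View pics/wrist0.png

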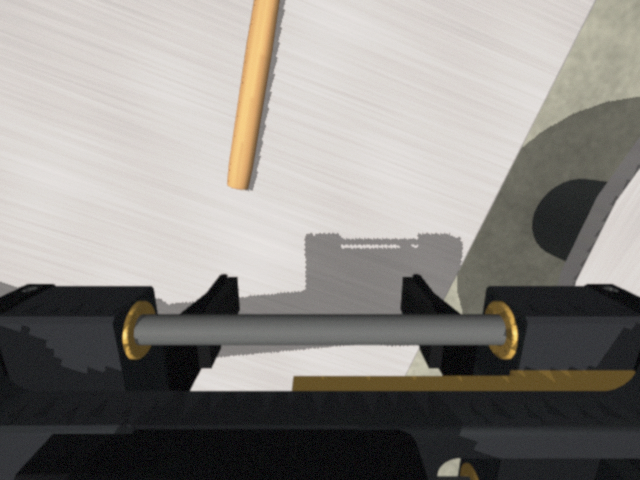

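Run:
```python
import cv2,numpy as np
t=cv2.imread('pics/top0.png');s=cv2.imread('pics/scene0.png')
a=cv2.resize(t[195:290,150:300],None,fx=5,fy=5,interpolation=cv2.INTER_CUBIC)
cv2.imwrite('pics/c_rack_top.png',a)
cv2.imwrite('pics/c_rack_sc.png',cv2.resize(s[230:320,310:425],None,fx=6,fy=6,interpolation=cv2.INTER_CUBIC))
cv2.imwrite('pics/c_tube_top.png',cv2.resize(t[165:295,325:450],None,fx=4.5,fy=4.5,interpolation=cv2.INTER_CUBIC))
cv2.imwrite('pics/c_tube_sc.png',cv2.resize(s[190:290,195:295],None,fx=6,fy=6,interpolation=cv2.INTER_CUBIC))
```

```text
(no output)
```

View pics/c_rack_top.png

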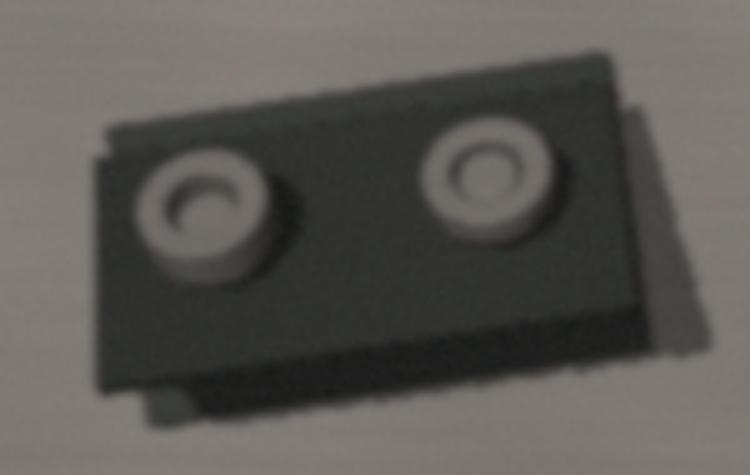

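View pics/c_rack_sc.png

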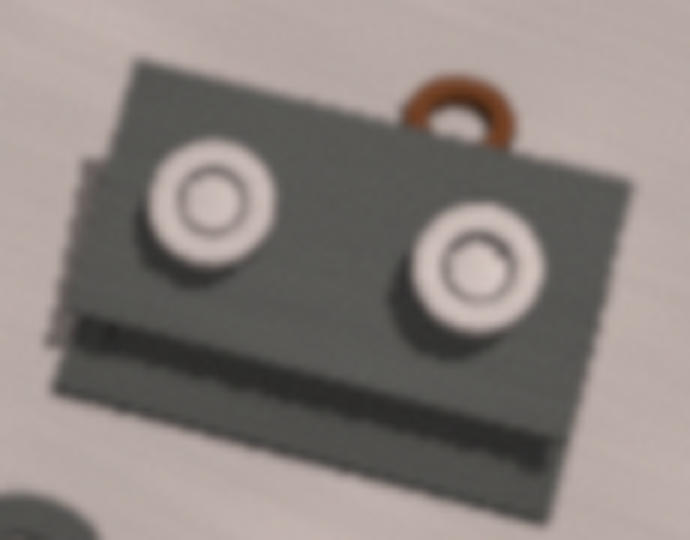

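View pics/c_tube_top.png

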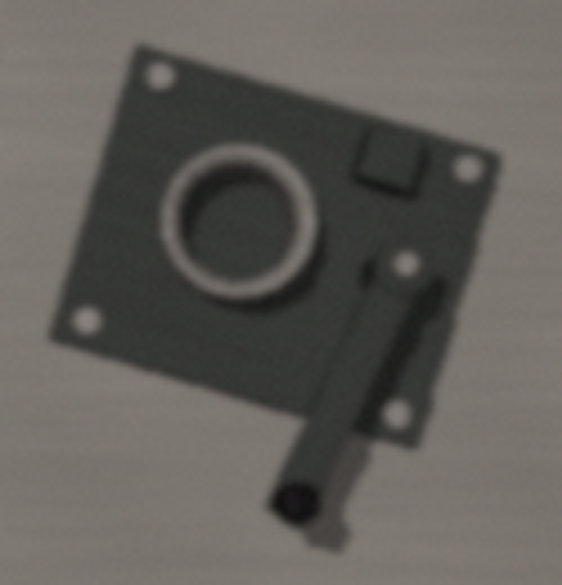

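View pics/c_tube_sc.png

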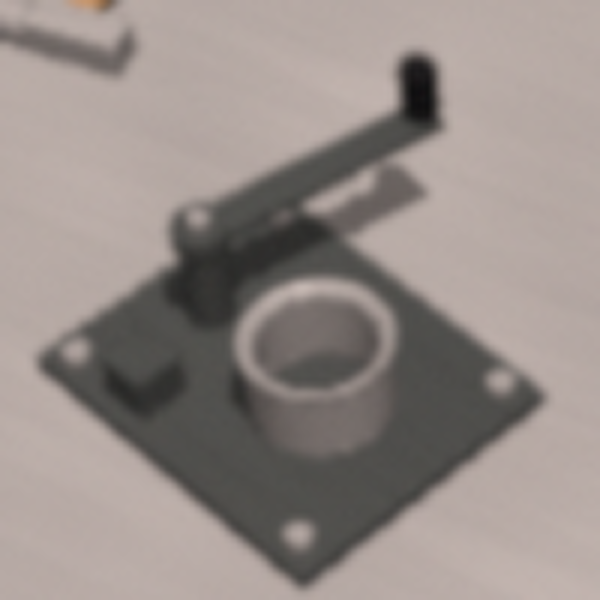

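```bash
cat > h.py <<'E'
import numpy as np,cv2
from cell import env
from scipy.spatial.transform import Rotation as Ro
def ray(c,u,v):
    d=np.array([(u-c['cx'])/c['fx'],(v-c['cy'])/c['fy'],1.]); R=np.array(c['R']);t=np.array(c['t'])
    return -R.T@t, R.T@d/np.linalg.norm(d)
def onz(c,u,v,z):
    o,d=ray(c,u,v); return o+d*(z-o[2])/d[2]
def tri(c1,p1,c2,p2):
    o1,d1=ray(c1,*p1);o2,d2=ray(c2,*p2)
    A=np.stack([d1,-d2],1); s=np.linalg.lstsq(A,o2-o1,rcond=None)[0]
    a=o1+s[0]*d1;b=o2+s[1]*d2; return (a+b)/2,np.linalg.norm(a-b)
def proj(c,X):
    p=np.array(c['R'])@X+np.array(c['t']); return c['fx']*p[0]/p[2]+c['cx'],c['fy']*p[1]/p[2]+c['cy']
def cam(n,save=None):
    c=env.read_camera(n)
    if save: cv2.imwrite(f'pics/{save}.png',c['frame'][:,:,::-1])
    return c
E
python3 - <<'E'
from h import *
T=cam('top');S=cam('scene')
def blobs(c,box,th,name):
    x0,y0,x1,y1=box
    g=cv2.cvtColor(c['frame'],cv2.COLOR_RGB2GRAY)[y0:y1,x0:x1]
    g=cv2.resize(g,None,fx=4,fy=4,interpolation=cv2.INTER_CUBIC)
    m=(g>th).astype(np.uint8)
    cs,h=cv2.findContours(m,cv2.RETR_CCOMP,cv2.CHAIN_APPROX_NONE)
    out=[]
    for k,q in enumerate(cs):
        if len(q)<30: continue
        e=cv2.fitEllipse(q); print(name,th,'hole' if h[0][k][3]>=0 else 'outer',np.round(((e[0][0]+.5)/4-.5+x0,(e[0][1]+.5)/4-.5+y0),2),np.round(np.array(e[1])/4,1),round(e[2]))
for th in(85,100,110): blobs(T,(150,205,275,265),th,'T')
for th in(130,150,170): blobs(S,(325,245,410,295),th,'S')
for th in(85,100,110): blobs(T,(352,190,403,238),th,'Ttube')
for th in(130,150): blobs(S,(232,232,264,270),th,'Stube')
E
```

```text
T 85 outer [189.69 235.58] [20.6 25.7] 66
T 85 hole [188.57 234.39] [ 9.2 14.5] 69
T 85 outer [246.7  229.08] [20.9 25.1] 72
T 85 hole [246.43 228.28] [ 9.4 14.1] 81
T 85 outer [-714.55 -211.82] [ 321.2 1954.4] 0
T 100 outer [189.72 235.5 ] [18.9 24.1] 67
T 100 hole [188.82 234.57] [11.4 17. ] 70
T 100 outer [246.76 228.99] [19.3 23.4] 72
T 100 hole [246.51 228.55] [12.1 16.2] 80
T 100 outer [273.39 207.81] [2.8 9.8] 169
T 100 outer [ 66.21 173.52] [111.4 220.8] 0
T 110 outer [190.46 237.53] [3.5 7.2] 56
T 110 outer [198.62 232.8 ] [2.9 6.6] 170
T 110 outer [247.14 230.38] [6.7 7.7] 39
T 110 outer [194.7  227.77] [1.1 3.8] 98
T 110 outer [251.04 221.91] [2.5 9.3] 102
T 110 outer [273.52 207.33] [2.4 7.5] 173
T 110 outer [ 76.34 177.74] [106.2 199.1] 0
S 130 outer [408.41 292.13] [ 2.1 11.4] 7
S 130 outer [389.35 273.97] [21.  21.5] 102
S 130 hole [389.98 270.78] [5. 9.] 99
S 130 outer [344.97 263.07] [20.3 20.8] 77
S 130 hole [345.25 258.  ] [1.2 4.2] 94
S 130 outer [385.95 250.42] [4.4 8.5] 103
S 130 outer [402.62 250.39] [13.6 18.2] 113
S 130 outer [372.11 246.65] [ 4.4 28.5] 95
S 
[... 648 characters left out ...]
9 263.15] [18.2 18.9] 74
S 170 hole [345.02 263.  ] [13.2 13.5] 16
S 170 outer [386.11 250.28] [1.3 4.9] 107
S 170 outer [403.41 249.84] [12.2 16. ] 114
S 170 outer [372.61 245.94] [ 2.9 18.1] 96
S 170 outer [326.3  247.97] [ 3.8 12.1] 10
Ttube 85 outer [377.61 213.43] [33.4 34. ] 87
Ttube 85 hole [377.03 213.55] [27.6 27.9] 130
Ttube 100 outer [364.54 204.77] [1.1 4.7] 37
Ttube 100 outer [377.46 213.49] [31.  31.4] 94
Ttube 110 outer [376.61 213.57] [31.5 32.9] 86
Stube 130 outer [253.42 253.72] [1.4 7.1] 61
Stube 130 outer [247.13 246.16] [18.7 24.6] 84
Stube 130 outer [260.68 233.77] [5.1 9.6] 120
Stube 150 outer [247.95 248.48] [22.9 25.8] 96
Stube 150 outer [261.02 233.53] [4.5 8.3] 120
```

Run:
```python
from h import *
T=cam('top');S=cam('scene')
np.set_printoptions(precision=4,suppress=True)
a=np.array
for nm,s,t,z in(('R',(389.36,273.95),(188.85,234.5),.1129),('L',(344.98,263.1),(246.5,228.5),.106)):
    print(nm,'S',onz(S,*s,z),'T',onz(T,*t,z),'tri',*tri(S,s,T,t))
k=onz(S,389.36,273.95,.1129);n=onz(S,344.98,263.1,.106)
# other hypothesis
k2=onz(S,389.36,273.95,.106);n2=onz(S,344.98,263.1,.1129)
print('hyp dist (centres differ 8mm along normal)',np.linalg.norm(k-n),np.linalg.norm(k2-n2))
print('tube T',onz(T,377.5,213.49,.062))
# tube in S: grey of rim
print('knob T',onz(T,391,276,.11),'pivot T',onz(T,415,223.5,.08))
for p in((189.69,235.58),(246.7,229.08)): print(onz(T,*p,.1))
```

```text
R S [0.5646 0.231  0.1129] T [0.5603 0.2322 0.1129] tri [0.5612 0.2315 0.1095] 0.002823190424528245
L S [0.5826 0.1025 0.106 ] T [0.5772 0.1018 0.106 ] tri [0.5781 0.1016 0.1005] 0.0017176570370675702
hyp dist (centres differ 8mm along normal) 0.12992044591734386 0.12846172513721996
tube T [ 0.6229 -0.2037  0.062 ]
knob T [ 0.4742 -0.2309  0.11  ] pivot T [ 0.5989 -0.29    0.08  ]
[0.5589 0.2327 0.1   ]
[0.5764 0.102  0.1   ]
```

```bash
cat >> h.py <<'E'
def cur():
    o=env.get_obs(); return np.array(o['tool_pos']),Ro.from_euler('xyz',o['tool_rot'],degrees=True),o
def rotfrom(x,z):
    x=np.array(x,float);x/=np.linalg.norm(x);z=np.array(z,float);z-=x*(x@z);z/=np.linalg.norm(z)
    return Ro.from_matrix(np.stack([x,np.cross(z,x),z],1))
def plan(wps,start=None):
    """wps: (pos,Ro,n)"""
    p,R=start if start else cur()[:2]
    out=[]
    for P,Q,n in wps:
        P=np.array(P)
        for i in range(n):
            k=n-i
            sh=R.inv().apply((P-p)/k)/.04
            w=(R.inv()*Q).as_rotvec()/k/np.radians(120)
            sh=np.round(sh,3);w=np.round(w,4)
            out.append([sh.tolist(),w.tolist()])
            p=p+R.apply(sh*.04); R=R*Ro.from_rotvec(w*np.radians(120))
    for i in range(0,len(out),10): print(str(out[i:i+10]).replace(' ',''))
    m=max(np.linalg.norm(r[0])*40 for r in out);m2=max(np.linalg.norm(r[1])*120 for r in out)
    print('max mm,deg per row',m,m2)
    return p,R
psi=np.radians(9.7)
def rackR(psi,sg=1):
    n=np.array([.5*np.cos(psi),.5*np.sin(psi),np.sqrt(.75)]); y=np.array([-np.sin(psi),np.cos(psi),0])
    return n,y,rotfrom(-n,sg*y)
E
python3 - <<'E'
from h import *
p,R,o=cur(); print(R.as_matrix())
n,y,Q=rackR(psi,1); 
print('turn +y',np.degrees((R.inv()*Q).magnitude()),'-y',np.degrees((R.inv()*rackR(psi,-1)[2]).magnitude()))
E
```

```text
[[-1.99558536e-04  9.41794177e-01  3.36189960e-01]
 [ 4.03069811e-04  3.36190015e-01 -9.41794092e-01]
 [-9.99999899e-01 -5.24350262e-05 -4.46698388e-04]]
turn +y 170.38820248185934 -y 31.564504161496558
```

Run:
```python
from h import *
W=cam('wrist');p,R,o=cur()
C=-np.array(W['R']).T@W['t']
print('cam in tool',R.inv().apply(C-p),'axis',R.inv().apply(np.array(W['R'])[2]))
n,y,Q=rackR(psi,-1)
P=np.array([.571,.167,.105])+n*.14
plan([((.50,-.30,.30),R,9),(P,Q,13)])
print(P,Q.as_euler('xyz',degrees=True))
```

```text
cam in tool [-0.16135672  0.07603642 -0.00137516] axis [ 9.60238997e-01 -2.79179277e-01 -2.80560069e-05]
[[[-0.215,1.028,-0.554],[0.0,0.0,0.0]],[[-0.216,1.028,-0.554],[0.0,0.0,0.0]],[[-0.215,1.028,-0.554],[0.0,0.0,0.0]],[[-0.216,1.028,-0.554],[0.0,0.0,0.0]],[[-0.215,1.028,-0.554],[0.0,0.0,0.0]],[[-0.216,1.028,-0.553],[0.0,0.0,0.0]],[[-0.215,1.028,-0.554],[0.0,0.0,0.0]],[[-0.216,1.028,-0.553],[0.0,0.0,0.0]],[[-0.215,1.029,-0.554],[0.0,0.0,0.0]],[[0.142,0.563,-0.777],[0.0062,0.0017,-0.0192]]]
[[[0.122,0.558,-0.783],[0.0062,0.0017,-0.0192]],[[0.103,0.553,-0.79],[0.0062,0.0017,-0.0192]],[[0.083,0.546,-0.797],[0.0062,0.0017,-0.0192]],[[0.064,0.539,-0.804],[0.0062,0.0017,-0.0192]],[[0.046,0.53,-0.811],[0.0063,0.0016,-0.0192]],[[0.027,0.521,-0.817],[0.0062,0.0017,-0.0192]],[[0.01,0.511,-0.824],[0.0063,0.0016,-0.0192]],[[-0.008,0.5,-0.831],[0.0062,0.0017,-0.0191]],[[-0.025,0.489,-0.837],[0.0063,0.0016,-0.0192]],[[-0.041,0.476,-0.844],[0.0062,0.0017,-0.0191]]]
[[[-0.057,0.463,-0.85],[0.0063,0.0016,-0.0192]],[[-0.073,0.45,-0.856],[0.0062,0.0017,-0.0191]]]
max mm,deg per row 47.53073952717336 2.43245061614825
[0.63999924 0.17879426 0.22624356] [ -90.    60.  -170.3]
```

Emit:
drive_tool(increments=[[[-0.2,0.93,-0.5],[0,0,0]],[[-0.2,0.93,-0.5],[0,0,0]],[[-0.2,0.93,-0.5],[0,0,0]],[[-0.2,0.93,-0.5],[0,0,0]],[[-0.2,0.93,-0.5],[0,0,0]],[[-0.2,0.93,-0.5],[0,0,0]],[[-0.2,0.93,-0.5],[0,0,0]],[[-0.2,0.93,-0.5],[0,0,0]],[[-0.2,0.93,-0.5],[0,0,0]],[[-0.2,0.93,-0.5],[0,0,0]]], hand=1, squeeze=30)

```text
time_s: 1.4
tool_pos: [0.5025, -0.2975, 0.3032]
tool_rot: [12.8, 90.0, -57.6]
force: [0.4, 0.5, -0.4]
grip_width: 0.0871
```

Run:
```python
from h import *
p,R,o=cur();print(p,o['tool_rot'],o['qpos'],o['force'])
n,y,Q=rackR(psi,-1)
P=np.array([.571,.167,.105])+n*.14
plan([(P,Q,14)])
```

```text
[ 0.50246488 -0.29746805  0.30318552] [ 12.75880583  89.95692533 -57.61250214] [ 45.19638871   9.79898642 -19.76517307  85.02122825   3.33145975
  85.71743349 -44.92057397] [ 0.42201394  0.48622104 -0.39154944]
[[[0.137,0.517,-0.719],[0.0058,0.0016,-0.0178]],[[0.12,0.513,-0.724],[0.0058,0.0016,-0.0178]],[[0.104,0.508,-0.73],[0.0058,0.0016,-0.0178]],[[0.087,0.503,-0.736],[0.0058,0.0016,-0.0178]],[[0.071,0.497,-0.742],[0.0058,0.0016,-0.0178]],[[0.055,0.49,-0.748],[0.0058,0.0016,-0.0178]],[[0.039,0.483,-0.754],[0.0058,0.0015,-0.0178]],[[0.024,0.475,-0.759],[0.0057,0.0015,-0.0178]],[[0.009,0.467,-0.765],[0.0057,0.0016,-0.0178]],[[-0.006,0.457,-0.77],[0.0058,0.0015,-0.0179]]]
[[[-0.02,0.447,-0.776],[0.0057,0.0016,-0.0178]],[[-0.034,0.437,-0.781],[0.0058,0.0015,-0.0179]],[[-0.048,0.426,-0.787],[0.0057,0.0016,-0.0178]],[[-0.061,0.415,-0.791],[0.0058,0.0015,-0.0179]]]
max mm,deg per row 35.85292177772964 2.2651092688874854
```

Emit:
drive_tool(increments=[[[0.14,0.52,-0.72],[0.006,0.0015,-0.018]],[[0.12,0.51,-0.72],[0.006,0.0015,-0.018]],[[0.1,0.51,-0.73],[0.006,0.0015,-0.018]],[[0.09,0.5,-0.74],[0.006,0.0015,-0.018]],[[0.07,0.5,-0.74],[0.006,0.0015,-0.018]],[[0.055,0.49,-0.75],[0.006,0.0015,-0.018]],[[0.04,0.48,-0.755],[0.006,0.0015,-0.018]],[[0.025,0.475,-0.76],[0.006,0.0015,-0.018]],[[0.01,0.465,-0.765],[0.005,0.0015,-0.018]],[[-0.005,0.46,-0.77],[0.005,0.0015,-0.018]]])

```text
time_s: 2.4
tool_pos: [0.6005, 0.0425, 0.2467]
tool_rot: [-91.2, 68.3, -168.7]
force: [0.1, -1.0, -0.5]
grip_width: 0.0871
```

Emit:
drive_tool(increments=[[[-0.02,0.45,-0.78],[0.006,0.0015,-0.018]],[[-0.035,0.44,-0.78],[0.006,0.0015,-0.018]],[[-0.05,0.43,-0.79],[0.006,0.0015,-0.018]],[[-0.06,0.42,-0.79],[0.006,0.0015,-0.018]],[[0,0,0],[0,0,0]],[[0,0,0],[0,0,0]]])

```text
time_s: 3.0
tool_pos: [0.6396, 0.179, 0.2224]
tool_rot: [-89.7, 59.5, -170.0]
force: [-0.2, -0.3, -0.0]
grip_width: 0.0871
```

Run:
```python
from h import *
p,R,o=cur();print(p,o['tool_rot'],o['qpos'],o['force'])
W=cam('wrist','w1')
```

```text
[0.63959379 0.17904283 0.22240382] [ -89.71769979   59.54730983 -170.01481085] [  -5.89428675   48.08525813  -23.93172332   46.65513076   10.15019376
  117.53071554 -105.05652928] [-0.19139569 -0.29815294 -0.00823267]
```

View pics/w1.png

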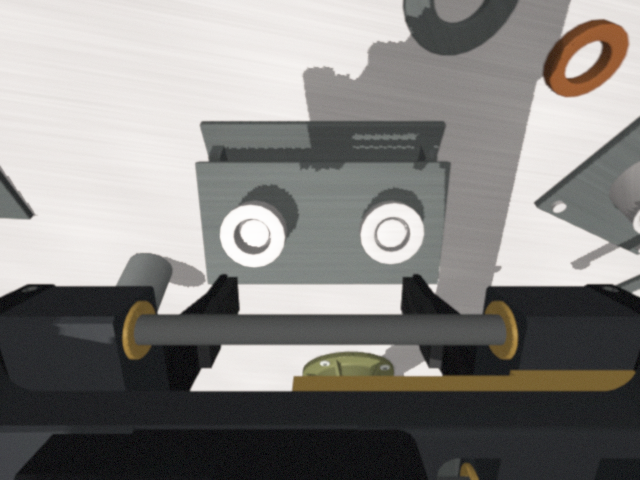

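Run:
```python
from h import *
np.set_printoptions(precision=4,suppress=True)
W=cam('wrist');S=cam('scene')
g=cv2.cvtColor(W['frame'],cv2.COLOR_RGB2GRAY)
for th in(170,200,225):
    m=(g>th).astype(np.uint8); 
    cs,h=cv2.findContours(m[190:277,205:440],cv2.RETR_CCOMP,cv2.CHAIN_APPROX_NONE)
    for k,q in enumerate(cs):
        if 60<len(q)<300 : 
            e=cv2.fitEllipse(q);print(th,h[0][k][3]>=0,np.array(e[0])+[205,190],e[1],e[2])
pts={}
for nm,w,s,z in(('thick',(252.7,234.7),(389.36,273.95),.1129),('thin',(392,233),(344.98,263.1),.106)):
    print(nm,onz(W,*w,z),onz(S,*s,z),tri(W,w,S,s))
cv2.imwrite('pics/c2.png',cv2.resize(W['frame'][150:290,190:460,::-1],None,fx=2.9,fy=2.9,interpolation=cv2.INTER_CUBIC))
```

```text
170 False [389.0836 231.929 ] (26.27246856689453, 29.69926643371582) 66.38736724853516
170 False [250.08   235.0243] (60.68513488769531, 65.14959716796875) 119.46086883544922
170 True [249.9478 235.6616] (33.49972152709961, 35.352420806884766) 111.10277557373047
170 False [389.7105 232.3124] (59.19525909423828, 63.4747200012207) 62.589080810546875
170 True [389.6791 232.8868] (34.78549575805664, 36.608707427978516) 60.14384841918945
200 False [388.769  232.0629] (25.638456344604492, 28.140560150146484) 63.90060043334961
200 False [250.1257 235.0222] (59.82371139526367, 64.11420440673828) 118.4150619506836
200 True [250.1336 235.4527] (35.15169906616211, 36.143009185791016) 102.16645050048828
200 False [389.6267 232.3786] (58.12785720825195, 62.44607162475586) 61.18471145629883
200 True [389.4924 232.9323] (35.750450134277344, 37.8665657043457) 59.15464782714844
225 False [388.7737 232.0187] (24.436620712280273, 26.79541015625) 65.56550598144531
225 False [250.0757 235.0828] (58.99348068237305, 63.259498596191406) 118.43982696533203
225 True [250.1262 235.4282] (35.372100830078125, 36.72662353515625) 108.58631896972656
225 False [389.5774 232.2906] (57.05244827270508, 61.453819274902344) 63.6124153137207
225 True [389.4996 232.9999] (36.5226936340332, 39.12974166870117) 56.65011978149414
thick [0.562  0.2271 0.1129] [0.5646 0.231  0.1129] (array([0.558 , 0.2286, 0.107 ]), np.float64(0.0036837693241797923))
thin [0.5784 0.099  0.106 ] [0.5826 0.1025 0.106 ] (array([0.5983, 0.1089, 0.1269]), np.float64(0.0002453465920759787))
```

View pics/c2.png

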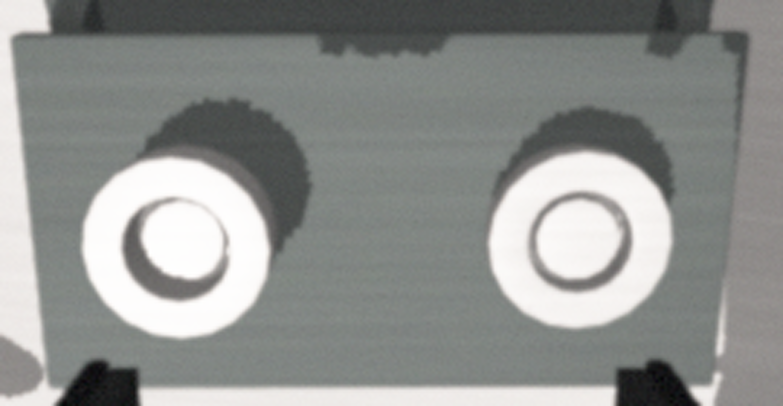

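```bash
cat >> h.py <<'E'
def wz(W,w,p,R):
    """wrist cam corrected so that it lies in tool plane z=0 with column 320"""
    o,d=ray(W,w[0]-320.2+W['cx'],w[1]); ot=R.inv().apply(o-p); ot[2]=0
    return p+R.apply(ot),d
E
python3 - <<'E'
from h import *
from scipy.optimize import least_squares
np.set_printoptions(precision=4,suppress=True)
W=cam('wrist');S=cam('scene');T=cam('top');p,R,o=cur();print(p,o['tool_rot'])
def model(q):
    x,y,ps=q; n,yy,_=rackR(ps)
    c=np.array([x,y,.08]); return c+yy*.065+n*.038, c-yy*.065+n*.030
print([wz(W,(250.1,235.05),p,R),wz(W,(389.6,232.35),p,R)])
obs={'S':[(389.36,273.95),(344.98,263.1)],'W':[(250.1,235.05),(389.6,232.35)],'T':[(188.85,234.5),(246.5,228.5)]}
def res(q,ks):
    r=[]
    for k in ks:
        for X,w in zip(model(q),obs[k]):
            o,d=wz(W,w,p,R) if k=='W' else ray({'S':S,'T':T}[k],*w)
            r+=list(np.cross(X-o,d)*1000)
    return r
for ks in('S','W','T','SWT'):
    s=least_squares(res,[.55,.16,psi],args=(ks,)); print(ks,s.x[:2],np.degrees(s.x[2]),np.round(s.fun,1),model(s.x))
E
```

```text
[0.6403 0.176  0.2257] [ -89.7005   59.8076 -170.2687]
[(array([0.7853, 0.2005, 0.3263]), array([-0.7224,  0.0872, -0.686 ])), (array([0.7853, 0.2005, 0.3263]), array([-0.6494, -0.3186, -0.6905]))]
S [0.5568 0.1639] 9.72799855528889 [-0.1 -0.   0.1  0.1 -0.  -0.1] (array([0.5646, 0.2311, 0.1129]), array([0.5826, 0.1023, 0.106 ]))
W [0.5526 0.1604] 9.511974754088149 [-0. -0.  0.  0. -0. -0.] (array([0.5606, 0.2276, 0.1129]), array([0.5781, 0.0988, 0.106 ]))
T [0.552  0.1643] 9.148043877115832 [ 0.7  0.1  0.1 -0.7 -0.1 -0.1] (array([0.5604, 0.2315, 0.1129]), array([0.5771, 0.1025, 0.106 ]))
SWT [0.5536 0.1628] 9.53106450792999 [ 0.8 -2.4 -0.1  1.1 -2.7  0.  -1.7  0.7  1.8 -1.6  0.7  1.2  2.1  1.2
  0.4  0.7  1.9  0.3] (array([0.5615, 0.23  , 0.1129]), array([0.5791, 0.1011, 0.106 ]))
```

```bash
cat >> h.py <<'E'
psi=np.radians(9.5)
def tiltR(psi,deg,zdir):
    a=np.radians(deg); return rotfrom([-np.sin(a)*np.cos(psi),-np.sin(a)*np.sin(psi),-np.cos(a)],zdir)
E
python3 - <<'E'
from h import *
p,R,o=cur();print(p,o['qpos'])
n,y,_=rackR(psi); Q=tiltR(psi,15,-y)
F=np.array([.561,.2285,.1129])
P=F+n*.06
plan([(P,Q,4)])
E
```

```text
[0.64030323 0.17599946 0.22566107] [  -5.60803621   47.78246692  -23.94292525   46.6970416    10.13524848
  117.53063049 -105.05900602]
[[[0.452,-0.023,-0.406],[-0.0002,0.0003,0.0317]],[[0.45,-0.053,-0.406],[-0.0002,0.0003,0.0316]],[[0.445,-0.083,-0.406],[-0.0002,0.0002,0.0317]],[[0.439,-0.111,-0.406],[-0.0001,0.0003,0.0316]]]
max mm,deg per row 24.335817224823167 3.804246048824918
```

Emit:
drive_tool(increments=[[[0.452,-0.02,-0.406],[0,0,0.0317]],[[0.45,-0.05,-0.406],[0,0,0.0317]],[[0.445,-0.08,-0.406],[0,0,0.0317]],[[0.44,-0.11,-0.406],[0,0,0.0317]],[[0,0,0],[0,0,0]],[[0,0,0],[0,0,0]],[[0,0,0],[0,0,0]]])

```text
time_s: 4.0
tool_pos: [0.592, 0.2336, 0.1644]
tool_rot: [-89.4, 75.0, -169.9]
force: [0.1, -0.7, -0.1]
grip_width: 0.0869
```

Run:
```python
from h import *
W=cam('wrist','w2')
p,R,o=cur();print(p,o['tool_rot'],o['qpos'],o['joint_velocities'])
```

```text
[0.59219605 0.23366664 0.16414839] [ -89.43812077   75.0126967  -170.01616123] [  -4.20620226   32.733694    -27.05648325   74.18208933    9.34267732
   90.49824318 -110.92925485] [-0.12978743  0.68812057 -0.00095631 -0.12029371 -0.12935896 -0.13843297
 -0.14780212]
```

View pics/w2.png

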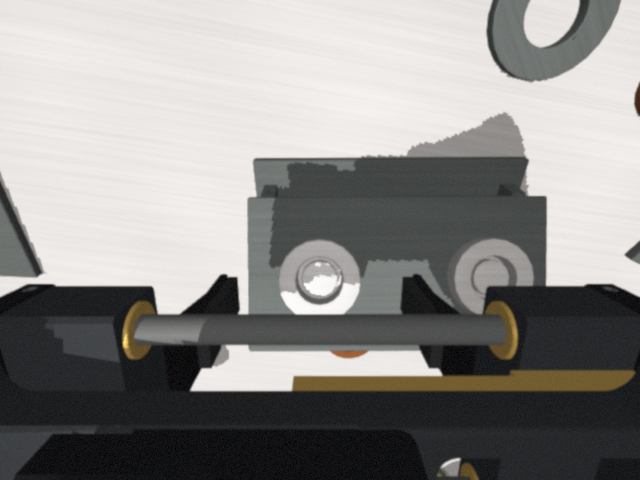

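Run:
```python
from h import *
np.set_printoptions(precision=4,suppress=True)
W=cam('wrist');p,R,o=cur();print(p)
n,y,_=rackR(psi); Q=tiltR(psi,15,-y)
F=np.array([.561,.2285,.1129]);print('pred',proj(W,F))
g=cv2.cvtColor(W['frame'],cv2.COLOR_RGB2GRAY); 
cv2.imwrite('pics/c3.png',cv2.resize(W['frame'][225:330,250:390,::-1],None,fx=5,fy=5))
plan([(F-n*.0078,Q,5)])
```

```text
[0.5921 0.2339 0.1638]
pred (np.float64(321.1668360291419), np.float64(280.0380336435973))
[[[0.325,-0.096,0.0],[-0.0001,0.0002,0.0]],[[0.324,-0.097,0.0],[-0.0001,0.0002,0.0]],[[0.325,-0.096,0.001],[-0.0002,0.0002,0.0]],[[0.324,-0.097,0.001],[-0.0001,0.0002,0.0001]],[[0.325,-0.096,0.0],[-0.0002,0.0001,0.0]]]
max mm,deg per row 13.555338431776612 0.03394112549695428
```

View pics/c3.png

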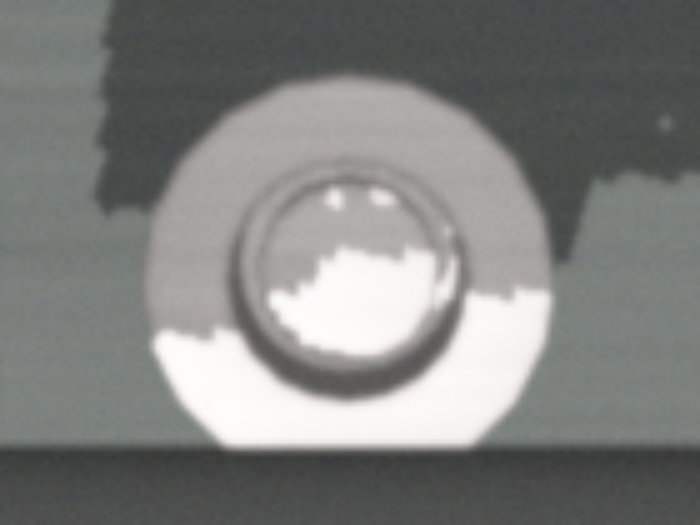

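Emit:
drive_tool(increments=[[[0.325,-0.1,0],[0,0,0]],[[0.325,-0.1,0],[0,0,0]],[[0.325,-0.1,0],[0,0,0]],[[0.325,-0.1,0],[0,0,0]],[[0.325,-0.1,0],[0,0,0]],[[0,0,0],[0,0,0]],[[0,0,0],[0,0,0]],[[0,0,0],[0,0,0]]])

```text
time_s: 4.9
tool_pos: [0.5559, 0.2289, 0.1065]
tool_rot: [-89.6, 75.0, -170.1]
force: [0.7, -0.3, 0.2]
grip_width: 0.0873
```

Emit:
drive_tool(increments=[[[0,0,0],[0,0,0]],[[0,0,0],[0,0,0]],[[0,0,0],[0,0,0]],[[0,0,0],[0,0,0]],[[0,0,0],[0,0,0]],[[0,0,0],[0,0,0]],[[0,0,0],[0,0,0]],[[0,0,0],[0,0,0]]], hand=-1, squeeze=45)

```text
time_s: 5.7
tool_pos: [0.5549, 0.2286, 0.1058]
tool_rot: [-89.5, 74.9, -169.9]
force: [2.0, -0.4, 0.1]
grip_width: 0.0592
```

Run:
```python
from h import *
np.set_printoptions(precision=4,suppress=True)
W=cam('wrist','w3');p,R,o=cur();print(p,o['tool_rot'],o['force'],o['wrist_torque'],o['grip_width'],o['qpos'])
n,y,_=rackR(psi);F=np.array([.561,.2285,.1129]);d=p-F;print('depth along n',d@n,'y',d@y,'slope',d@np.cross(y,n))
plan([(p+n*.06,R,5)])
```

```text
[0.5549 0.2286 0.1058] [ -89.4523   74.9252 -169.8834] [ 0.8102 -0.7529  0.6884] [-0.1926 -0.4993  0.0723] 0.05877882653889817 [  -3.0966   31.0067  -27.4657   83.8575    9.023    82.7458 -111.5776]
depth along n -0.009181432779363596 y 0.0010763296133436647 slope -0.0016706694004660367
[[[-0.29,0.077,0.001],[0.0,0.0,0.0]],[[-0.29,0.077,0.001],[0.0,0.0,0.0]],[[-0.29,0.077,0.001],[0.0,0.0,0.0]],[[-0.29,0.078,0.001],[0.0,0.0,0.0]],[[-0.289,0.077,0.0],[0.0,0.0,0.0]]]
max mm,deg per row 12.01232700187603 0.0
```

View pics/w3.png

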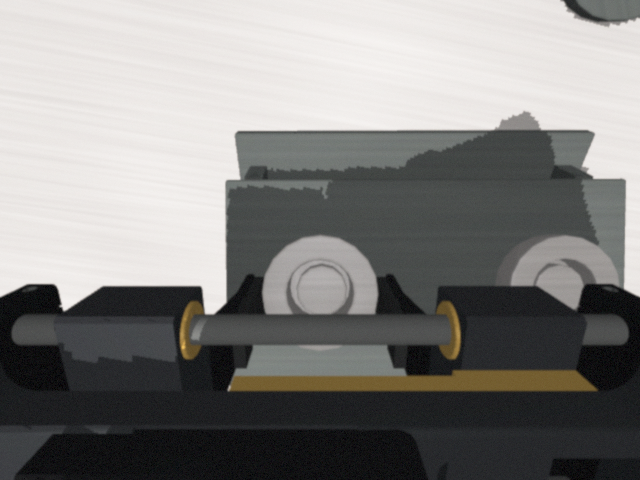

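Emit:
drive_tool(increments=[[[-0.29,0.077,0],[0,0,0]],[[-0.29,0.077,0],[0,0,0]],[[-0.29,0.077,0],[0,0,0]],[[-0.29,0.077,0],[0,0,0]],[[-0.29,0.077,0],[0,0,0]],[[0,0,0],[0,0,0]],[[0,0,0],[0,0,0]]])

```text
time_s: 6.45
tool_pos: [0.5843, 0.2341, 0.1578]
tool_rot: [-89.6, 74.9, -170.0]
force: [-0.8, -0.7, -2.8]
grip_width: 0.059
```

Run:
```python
from h import *
np.set_printoptions(precision=4,suppress=True)
W=cam('wrist','w4');S=cam('scene','s4');T=cam('top');p,R,o=cur();print(p,o['tool_rot'],o['force'],o['wrist_torque'],o['grip_width'],o['qpos'])
cv2.imwrite('pics/c4.png',np.hstack([cv2.resize(W['frame'][200:380,220:420,::-1],(400,360)),cv2.resize(S['frame'][230:320,320:420,::-1],(400,360))]))
```

```text
[0.5836 0.2338 0.1571] [ -89.4428   74.8248 -169.8462] [-0.6651 -0.2111 -3.3055] [ 0.0746 -0.5115 -0.0639] 0.05880340702604708 [  -4.0322   32.1903  -27.2399   75.894     9.1687   89.532  -111.0282]
```

View pics/c4.png

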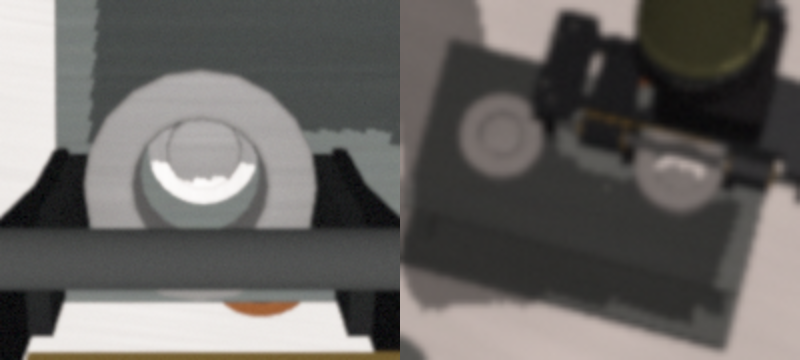

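Run:
```python
from h import *
np.set_printoptions(precision=4,suppress=True)
W=cam('wrist');p,R,o=cur()
g=cv2.cvtColor(W['frame'],cv2.COLOR_RGB2GRAY).astype(int)
n,y,_=rackR(psi)
# row profile for edges of ring: print edges at rows
for r in (240,250,260,270,280,290,300,308): 
    print(r,[ (int(c),int(g[r,c+1]-g[r,c-1])) for c in range(255,390) if abs(g[r,c+1]-g[r,c-1])>30])
print('cols',[(r,int(g[r+1,320]-g[r-1,320])) for r in range(215,315) if abs(g[r+1,320]-g[r-1,320])>15])
for v in np.arange(0,2):
  pass
np.save('grip.npy',np.r_[p,R.as_quat()])
for sl in(-.003,0,.003):
    s=np.cross(y,n);F=p+n*.0085+s*sl;print(s,proj(W,F),[proj(W,F+.03*s),proj(W,F-.03*s)])
Q=Ro.from_rotvec(-y*np.radians(30))*R
xr=np.array([np.cos(psi),np.sin(psi),0])
V=np.array([.623,-.204,.14])-.07*xr
plan([(p+[-.01,-.05,.07],R,3),(V+[0,.06,.05],Q,10),(V,Q,3)])
print(V,Q.as_euler('xyz',degrees=True))
```

```text
240 [(266, -38), (344, -32)]
250 [(266, -33), (280, 31), (281, 42), (282, 41), (357, -33), (358, -44), (359, -35)]
260 [(264, -37), (271, 41), (272, 56), (273, 35), (367, -49), (368, -54)]
270 [(266, 44), (267, 56)]
280 [(262, 51), (263, 95), (264, 74), (288, -44), (289, -35), (294, 31), (347, -35), (348, -50), (349, -31), (351, 50), (375, -56), (376, -93), (377, -74)]
290 [(261, 74), (262, 90), (263, 50), (285, -34), (286, -50), (287, -32), (297, 31), (298, 80), (299, 88), (300, 41), (315, -34), (321, 50), (322, 59), (329, -33), (332, 34), (342, -38), (343, -76), (344, -75), (345, -35), (353, 46), (354, 43), (376, -56), (377, -88), (378, -72), (379, -41)]
300 [(261, 44), (262, 91), (263, 79), (264, 34), (286, -38), (287, -46), (312, 33), (313, 40), (314, 43), (328, -32), (329, -38), (330, -36), (352, 45), (353, 42), (376, -66), (377, -96), (378, -70)]
308 [(263, 79), (264, 91), (265, 52), (289, -39), (290, -42), (349, 38), (350, 41), (374, -48), (375, -84), (376, -75), (377, -36)]
cols [(233, 22), (234, 51), (235, 55), (236, 35), (237, 20), (257, -17), (260, 24), (290, 37), (291, 57
[... 829 characters left out ...]
0]],[[-0.523,-0.299,0.398],[0.0,0.0,0.0]],[[0.141,-0.159,0.828],[0.0001,-0.0,0.025]],[[0.133,-0.166,0.828],[0.0001,-0.0,0.025]],[[0.124,-0.172,0.828],[0.0001,-0.0,0.025]],[[0.115,-0.178,0.828],[0.0001,-0.0,0.025]],[[0.105,-0.184,0.828],[0.0001,-0.0,0.025]],[[0.095,-0.189,0.828],[0.0,-0.0001,0.025]],[[0.086,-0.193,0.828],[0.0001,-0.0,0.025]]]
[[[0.075,-0.198,0.828],[0.0,-0.0001,0.025]],[[0.065,-0.201,0.828],[0.0001,-0.0,0.025]],[[0.055,-0.204,0.828],[-0.0,-0.0001,0.025]],[[0.383,-0.187,0.492],[-0.0,0.0,-0.0]],[[0.383,-0.187,0.492],[-0.0,0.0,-0.0]],[[0.384,-0.187,0.492],[-0.0,0.0,-0.0]]]
max mm,deg per row 34.195414897322124 3.000023999904001
[ 0.554  -0.2156  0.14  ] [89.2948 75.1699  8.8446]
```

Emit:
drive_tool(increments=[[[-0.52,-0.3,0.4],[0,0,0]],[[-0.52,-0.3,0.4],[0,0,0]],[[-0.52,-0.3,0.4],[0,0,0]],[[0.14,-0.16,0.83],[0,0,0.025]],[[0.13,-0.165,0.83],[0,0,0.025]],[[0.125,-0.17,0.83],[0,0,0.025]],[[0.115,-0.18,0.83],[0,0,0.025]],[[0.105,-0.185,0.83],[0,0,0.025]],[[0.095,-0.19,0.83],[0,0,0.025]],[[0.085,-0.195,0.83],[0,0,0.025]]])

```text
time_s: 7.65
tool_pos: [0.5591, -0.0555, 0.2011]
tool_rot: [88.7, 84.0, 8.3]
force: [0.0, -0.0, -2.6]
grip_width: 0.0589
```

Emit:
drive_tool(increments=[[[0.075,-0.2,0.83],[0,0,0.025]],[[0.065,-0.2,0.83],[0,0,0.025]],[[0.055,-0.205,0.83],[0,0,0.025]],[[0.38,-0.19,0.49],[0,0,0]],[[0.38,-0.19,0.49],[0,0,0]],[[0.38,-0.19,0.49],[0,0,0]],[[0,0,0],[0,0,0]],[[0,0,0],[0,0,0]],[[0,0,0],[0,0,0]]])

```text
time_s: 8.55
tool_pos: [0.5545, -0.2149, 0.141]
tool_rot: [89.6, 75.1, 9.3]
force: [0.5, -0.4, -2.8]
grip_width: 0.059
```

Run:
```python
from h import *
np.set_printoptions(precision=4,suppress=True)
W=cam('wrist','w5');p,R,o=cur();print(p,o['tool_rot'],o['force'],o['grip_width'],o['qpos'])
S=cam('scene','s5')
```

```text
[ 0.5547 -0.2149  0.1412] [89.4791 75.043   9.2073] [ 1.0481 -0.909  -3.7628] 0.05931397494552621 [ 34.995    6.5488 -12.1081 108.5608  -8.2679  52.6205 -52.8457]
```

View pics/w5.png

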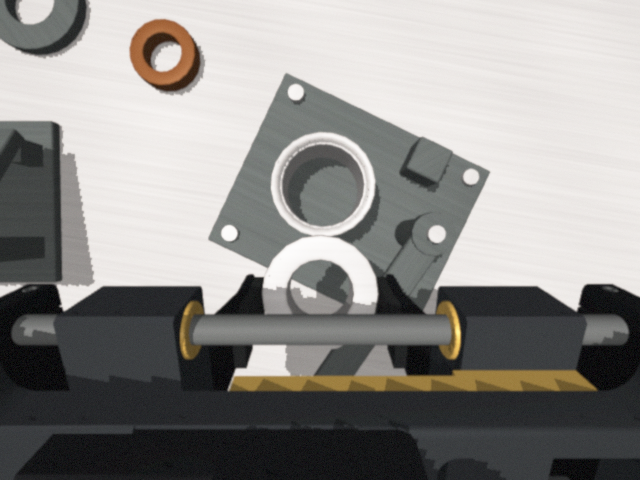

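View pics/s5.png

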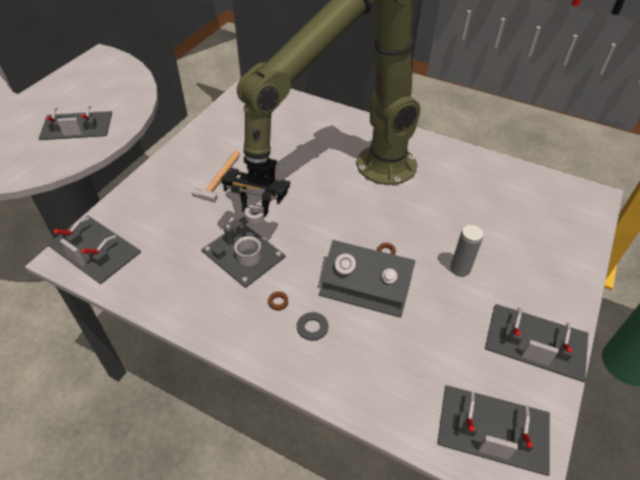

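Run:
```python
from h import *
np.set_printoptions(precision=4,suppress=True)
W=cam('wrist');p,R,o=cur()
g=cv2.cvtColor(W['frame'],cv2.COLOR_RGB2GRAY)
# outer edge of rim radial search around (323.5,185)
c=np.array([323.5,185.]);gb=cv2.GaussianBlur(g,(0,0),1).astype(float)
for rng,nm in(((46,60),'outer'),((36,48),'inner')):
    pts=[]
    for a in np.radians(np.arange(0,360,5)):
        if nm=='outer' and np.radians(40)<a<np.radians(140): continue
        rs=np.arange(rng[0],rng[1],.25);q=c+rs[:,None]*[np.cos(a),np.sin(a)]
        v=cv2.remap(gb.astype(np.float32),q[:,0].astype(np.float32)[None],q[:,1].astype(np.float32)[None],cv2.INTER_LINEAR)[0]
        d=np.diff(v); k=np.argmin(d) if nm=='outer' else np.argmax(d)
        pts.append(q[k])
    e=cv2.fitEllipse(np.array(pts,np.float32)); print(nm,e)
    o_,d_=wz(W,e[0],p,R); X=o_+d_*(.062-o_[2])/d_[2]; print('tube',X,'plain',onz(W,*e[0],.062))
xr=np.array([np.cos(psi),np.sin(psi),0])
for sl in(-.002,0,.002):
    F=p+[0,0,.0085]+xr*sl; print(proj(W,F+.03*xr),proj(W,F))
print('ring top row',[(r,int(g[r+1,320])-int(g[r-1,320])) for r in range(225,245)], )
```

```text
outer ((322.21746826171875, 184.5497589111328), (103.43156433105469, 104.46131134033203), 166.39041137695312)
tube [ 0.6226 -0.2055  0.062 ] plain [ 0.6225 -0.2045  0.062 ]
inner ((322.2798767089844, 185.3130645751953), (80.76094818115234, 81.46560668945312), 179.0436248779297)
tube [ 0.6221 -0.2056  0.062 ] plain [ 0.6219 -0.2046  0.062 ]
(np.float64(322.6429166379663), np.float64(239.728346029218)) (np.float64(322.4298837910044), np.float64(298.8483847912201))
(np.float64(322.6571777483641), np.float64(235.77065869822172)) (np.float64(322.44403462502), np.float64(294.9213009285832))
(np.float64(322.67144625631056), np.float64(231.8109184285854)) (np.float64(322.4581927709351), np.float64(290.9921878963006))
ring top row [(225, 26), (226, 60), (227, 56), (228, 23), (229, 14), (230, 18), (231, 18), (232, 11), (233, -9), (234, -28), (235, 6), (236, 35), (237, 15), (238, 5), (239, 2), (240, -1), (241, -1), (242, -1), (243, -1), (244, 0)]
```

Run:
```python
from h import *
p,R,o=cur();print(p)
xr=np.array([np.cos(psi),np.sin(psi),0]); y=np.array([-np.sin(psi),np.cos(psi),0])
Q=rotfrom([.2588*xr[0],.2588*xr[1],-.9659],-y)
plan([((.6224,-.205,.105),Q,5)])
```

```text
[ 0.55472207 -0.21524091  0.14129663]
[[[0.264,0.284,0.006],[0.0004,0.0002,0.0001]],[[0.264,0.284,0.006],[0.0004,0.0002,0.0]],[[0.264,0.283,0.006],[0.0004,0.0002,0.0001]],[[0.263,0.284,0.006],[0.0004,0.0001,0.0]],[[0.264,0.283,0.005],[0.0004,0.0002,0.0001]]]
max mm,deg per row 15.511956678639866 0.05499090833947008
```

Emit:
drive_tool(increments=[[[0.264,0.284,0.006],[0,0,0]],[[0.264,0.284,0.006],[0,0,0]],[[0.264,0.284,0.006],[0,0,0]],[[0.264,0.284,0.006],[0,0,0]],[[0.264,0.284,0.006],[0,0,0]],[[0,0,0],[0,0,0]],[[0,0,0],[0,0,0]],[[0,0,0],[0,0,0]]])

```text
time_s: 9.5
tool_pos: [0.6215, -0.2064, 0.1046]
tool_rot: [89.4, 75.1, 9.0]
force: [0.1, 0.2, -3.3]
grip_width: 0.059
```

Run:
```python
from h import *
np.set_printoptions(precision=4,suppress=True)
W=cam('wrist');p,R,o=cur();print(p,o['tool_rot'],o['force'],o['joint_velocities'])
S=cam('scene')
cv2.imwrite('pics/c6.png',np.hstack([cv2.resize(W['frame'][190:390,200:440,::-1],(480,400)),cv2.resize(S['frame'][200:280,210:290,::-1],(400,400))])[:, :800])
plan([((.6224,-.205,.068),R,5)])
```

```text
[ 0.6215 -0.2065  0.1046] [89.3795 75.0769  8.9724] [ 1.0144 -1.3784 -3.2971] [ 0.1134 -0.164   0.0811  0.1068 -0.154  -0.1767 -0.0773]
[[[0.178,-0.042,-0.008],[-0.0,0.0,-0.0]],[[0.179,-0.042,-0.007],[-0.0,0.0,-0.0]],[[0.178,-0.042,-0.008],[-0.0,0.0,-0.0]],[[0.179,-0.042,-0.007],[-0.0,0.0,-0.0]],[[0.178,-0.042,-0.008],[-0.0,0.0,-0.0001]]]
max mm,deg per row 7.359782605485029 0.012
```

View pics/c6.png

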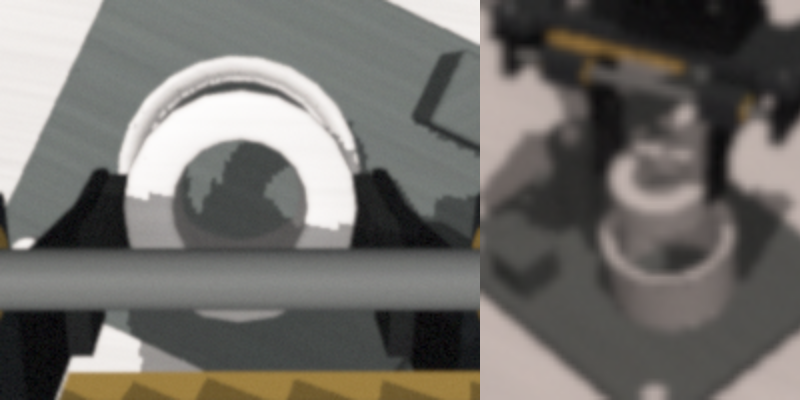

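Emit:
drive_tool(increments=[[[0.178,-0.042,-0.007],[0,0,0]],[[0.178,-0.042,-0.007],[0,0,0]],[[0.178,-0.042,-0.007],[0,0,0]],[[0.178,-0.042,-0.007],[0,0,0]],[[0.178,-0.042,-0.007],[0,0,0]],[[0,0,0],[0,0,0]],[[0,0,0],[0,0,0]],[[0,0,0],[0,0,0]]])

```text
time_s: 10.4
tool_pos: [0.6227, -0.2046, 0.0675]
tool_rot: [89.5, 75.1, 9.1]
force: [-0.4, 0.3, -3.3]
grip_width: 0.059
```

Run:
```python
from h import *
np.set_printoptions(precision=4,suppress=True)
W=cam('wrist');p,R,o=cur();print(p,o['tool_rot'],o['force'],o['wrist_torque'])
S=cam('scene')
cv2.imwrite('pics/c7.png',np.hstack([cv2.resize(W['frame'][190:390,200:440,::-1],(480,400)),cv2.resize(S['frame'][200:280,210:290,::-1],(400,400))])[:, :800])
```

```text
[ 0.6227 -0.2046  0.0676] [89.5057 75.0896  9.1228] [-0.0785  0.679  -3.3615] [-0.0559  0.524   0.0281]
```

View pics/c7.png

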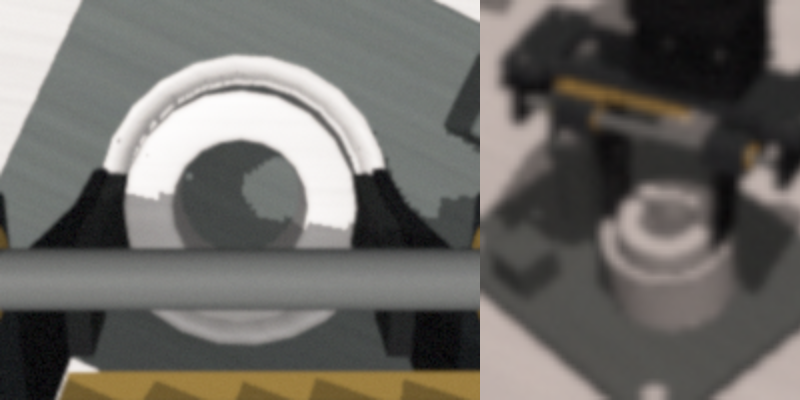

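Emit:
drive_tool(increments=[[[0,0,0],[0,0,0]],[[0,0,0],[0,0,0]],[[0,0,0],[0,0,0]],[[0,0,0],[0,0,0]],[[0,0,0],[0,0,0]],[[0,0,0],[0,0,0]]], hand=1)

```text
time_s: 11.1
tool_pos: [0.6227, -0.2047, 0.0676]
tool_rot: [89.5, 75.1, 9.1]
force: [-0.2, 0.4, 0.7]
grip_width: 0.0867
```

Run:
```python
from h import *
np.set_printoptions(precision=4,suppress=True)
W=cam('wrist');p,R,o=cur();print(p,o['force'],o['grip_width'])
S=cam('scene')
cv2.imwrite('pics/c8.png',np.hstack([cv2.resize(W['frame'][190:390,200:440,::-1],(480,400)),cv2.resize(S['frame'][200:280,210:290,::-1],(400,400))])[:, :800])
```

```text
[ 0.6227 -0.2046  0.0676] [-0.2268  0.2536 -0.3365] 0.08671390130330889
```

View pics/c8.png

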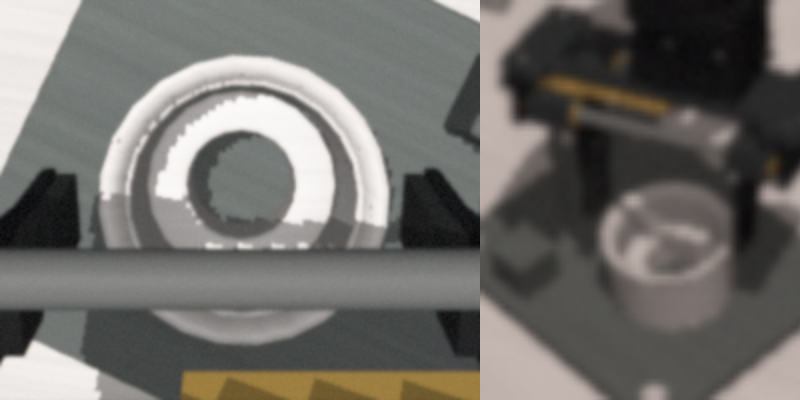

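Run:
```python
from h import *
p,R,o=cur()
n,y,_=rackR(psi); Q=tiltR(psi,24,-y)
F=np.array([.5783,.0993,.106]);P=F+n*.06
plan([(p+[0,0,.05],R,2),(p+[-.02,.09,.11],R,3),(P+[0,-.02,.02],Q,7),(P,Q,1)])
print(P)
```

```text
[[[-0.604,0.161,0.001],[0.0,0.0,0.0]],[[-0.604,0.161,0.002],[0.0,0.0,0.0]],[[-0.495,0.091,-0.766],[0.0,0.0,0.0]],[[-0.495,0.091,-0.766],[0.0,0.0,0.0]],[[-0.495,0.091,-0.767],[0.0,0.0,0.0]],[[0.032,0.133,-0.697],[0.0001,0.0002,-0.0463]],[[0.019,0.135,-0.697],[0.0001,0.0002,-0.0463]],[[0.007,0.136,-0.697],[0.0001,0.0002,-0.0463]],[[-0.006,0.136,-0.697],[0.0001,0.0001,-0.0463]],[[-0.02,0.135,-0.697],[0.0001,0.0002,-0.0464]]]
[[[-0.032,0.133,-0.698],[0.0001,0.0001,-0.0463]],[[-0.045,0.129,-0.697],[0.0002,0.0002,-0.0464]],[[0.424,0.278,-0.493],[-0.0,-0.0,0.0]]]
max mm,deg per row 36.695394806433136 5.568103447314893
[0.60788857 0.10425143 0.15796152]
```

Emit:
drive_tool(increments=[[[-0.6,0.16,0],[0,0,0]],[[-0.6,0.16,0],[0,0,0]],[[-0.5,0.09,-0.77],[0,0,0]],[[-0.5,0.09,-0.77],[0,0,0]],[[-0.5,0.09,-0.77],[0,0,0]],[[0.03,0.13,-0.7],[0,0,-0.0463]],[[0.02,0.135,-0.7],[0,0,-0.0463]],[[0.01,0.135,-0.7],[0,0,-0.0463]],[[0,0.135,-0.7],[0,0,-0.0463]],[[-0.02,0.135,-0.7],[0,0,-0.0463]]])

```text
time_s: 12.2
tool_pos: [0.606, 0.0294, 0.1782]
tool_rot: [-89.2, 77.0, -169.7]
force: [0.5, 0.2, -0.0]
grip_width: 0.087
```

Emit:
drive_tool(increments=[[[-0.03,0.13,-0.7],[0,0,-0.0463]],[[-0.045,0.13,-0.7],[0,0,-0.0463]],[[0.42,0.28,-0.48],[0,0,0]],[[0,0,0],[0,0,0]],[[0,0,0],[0,0,0]],[[0,0,0],[0,0,0]],[[0,0,0],[0,0,0]]])

```text
time_s: 12.9
tool_pos: [0.6078, 0.103, 0.1592]
tool_rot: [-89.5, 66.2, -170.1]
force: [0.1, -0.1, 0.1]
grip_width: 0.0869
```

Run:
```python
from h import *
np.set_printoptions(precision=4,suppress=True)
W=cam('wrist');p,R,o=cur();print(p,o['tool_rot'],o['force'],o['grip_width'],o['qpos'])
n,y,_=rackR(psi); Q=tiltR(psi,24,-y)
F=np.array([.5783,.0993,.106]);print('pred',proj(W,F))
cv2.imwrite('pics/c9.png',cv2.resize(W['frame'][200:330,240:400,::-1],None,fx=4,fy=4))
plan([(F-n*.0065,Q,5)])
```

```text
[0.6077 0.1032 0.159 ] [ -89.5301   66.1467 -170.1074] [0.9327 0.0262 1.069 ] 0.08718722754341911 [  1.1071  36.9034 -20.6383  69.3465   8.9758  99.471  -99.2014]
pred (np.float64(319.4589314055727), np.float64(263.54124616650284))
[[[0.335,-0.032,-0.006],[-0.0002,0.0003,-0.0002]],[[0.335,-0.032,-0.006],[-0.0002,0.0003,-0.0003]],[[0.335,-0.031,-0.005],[-0.0002,0.0002,-0.0002]],[[0.335,-0.031,-0.005],[-0.0002,0.0003,-0.0003]],[[0.334,-0.031,-0.005],[-0.0001,0.0002,-0.0002]]]
max mm,deg per row 13.463134850397957 0.05628498911788114
```

View pics/c9.png

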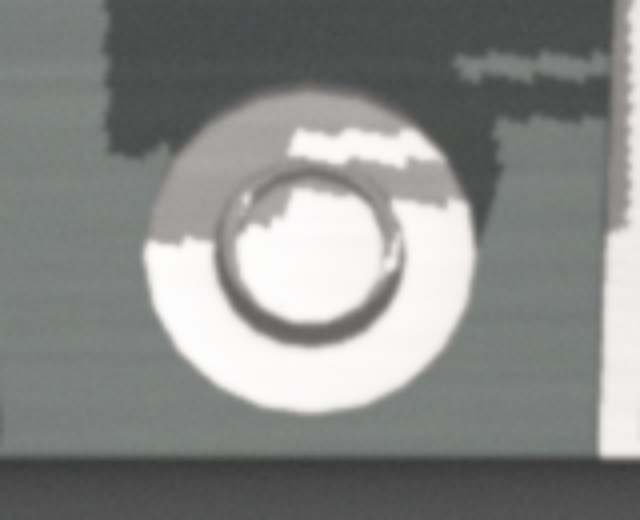

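Emit:
drive_tool(increments=[[[0.335,-0.032,-0.01],[0,0,0]],[[0.335,-0.032,-0.01],[0,0,0]],[[0.335,-0.032,-0.01],[0,0,0]],[[0.335,-0.032,-0.01],[0,0,0]],[[0.335,-0.032,-0.01],[0,0,0]],[[0,0,0],[0,0,0]],[[0,0,0],[0,0,0]],[[0,0,0],[0,0,0]]])

```text
time_s: 13.75
tool_pos: [0.5751, 0.1011, 0.1001]
tool_rot: [-89.7, 66.1, -170.1]
force: [-0.5, -0.1, -0.3]
grip_width: 0.0872
```

Run:
```python
from h import *
np.set_printoptions(precision=4,suppress=True)
W=cam('wrist','w10');p,R,o=cur();print(p,o['tool_rot'],o['force'],o['grip_width'],o['qpos'])
n,y,_=rackR(psi);F=np.array([.5783,.0993,.106]);d=p-F;print('n',d@n,'y',d@y,'s',d@np.cross(y,n),proj(W,F))
```

```text
[0.5751 0.1012 0.1   ] [ -89.6873   66.1315 -170.1469] [-0.4217  0.0705 -0.0742] 0.08701789217570678 [  2.1585  35.6074 -20.9327  78.5289   8.8578  91.7393 -99.727 ]
n -0.00664028245815093 y 0.0023908703656853048 s 0.0005702732168636729 (np.float64(326.52497342596075), np.float64(298.2482916121574))
```

View pics/w10.png

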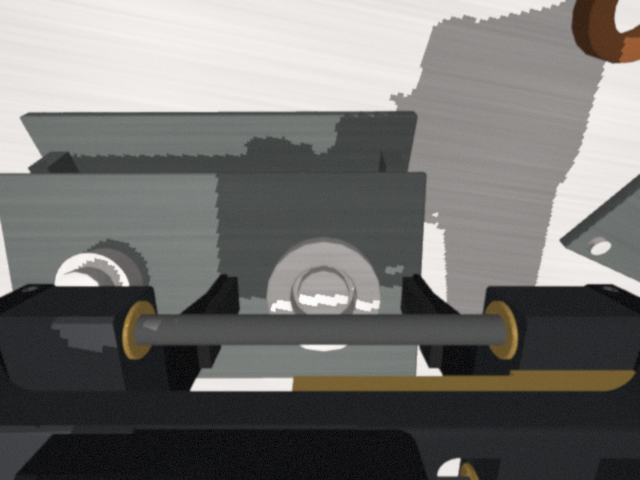

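Emit:
drive_tool(increments=[[[0,0,0.035],[0,0,0]],[[0,0,0],[0,0,0]],[[0,0,0],[0,0,0]],[[0,0,0],[0,0,0]],[[0,0,0],[0,0,0]],[[0,0,0],[0,0,0]],[[0,0,0],[0,0,0]],[[0,0,0],[0,0,0]],[[0,0,0],[0,0,0]]], hand=-1, squeeze=45)

```text
time_s: 14.7
tool_pos: [0.5745, 0.0998, 0.0989]
tool_rot: [-89.7, 66.0, -170.1]
force: [0.2, -0.1, -0.9]
grip_width: 0.059
```

Run:
```python
from h import *
np.set_printoptions(precision=4,suppress=True)
W=cam('wrist','w11');p,R,o=cur();print(p,o['tool_rot'],o['force'],o['grip_width'])
n,y,_=rackR(psi)
plan([(p+n*.06,R,5)])
```

```text
[0.5745 0.0998 0.0989] [ -89.6786   66.0244 -170.1075] [-0.0777 -0.0659 -0.3784] 0.05860255589662994
[[[-0.298,0.031,0.001],[0.0,0.0,0.0]],[[-0.298,0.032,0.001],[0.0,0.0,0.0]],[[-0.299,0.031,0.001],[0.0,0.0,0.0]],[[-0.298,0.032,0.001],[0.0,0.0,0.0]],[[-0.299,0.031,0.0],[0.0,0.0,0.0]]]
max mm,deg per row 12.024175647419659 0.0
```

Emit:
drive_tool(increments=[[[-0.3,0.031,0],[0,0,0]],[[-0.3,0.031,0],[0,0,0]],[[-0.3,0.031,0],[0,0,0]],[[-0.3,0.031,0],[0,0,0]],[[-0.3,0.031,0],[0,0,0]],[[0,0,0],[0,0,0]],[[0,0,0],[0,0,0]]])

```text
time_s: 15.45
tool_pos: [0.6043, 0.1052, 0.1514]
tool_rot: [-89.7, 66.0, -170.1]
force: [-0.7, -0.2, -3.1]
grip_width: 0.0591
```

Run:
```python
from h import *
np.set_printoptions(precision=4,suppress=True)
W=cam('wrist','w12');p,R,o=cur();print(p,o['tool_rot'],o['force'],o['grip_width'],o['qpos'])
n,y,_=rackR(psi);xr=np.array([np.cos(psi),np.sin(psi),0]);s=np.cross(y,n)
for sl in(-.002,0,.002): print(proj(W,p+n*.0065+s*sl+.03*s))
g=cv2.cvtColor(W['frame'],cv2.COLOR_RGB2GRAY).astype(int)
print([(r,int(g[r+1,320]-g[r-1,320])) for r in range(205,300) if abs(g[r+1,320]-g[r-1,320])>15])
Q=rotfrom(np.r_[xr[:2]*np.sin(np.radians(6)),-np.cos(np.radians(6))],-y)
V=np.array([.6224,-.205,.145])-.085*xr
plan([(p+[-.01,-.04,.05],R,3),(V+[0,.06,.04],Q,7),(V,Q,3)])
```

```text
[0.6039 0.1051 0.151 ] [ -89.6936   65.9855 -170.1081] [ 1.0031  0.2828 -2.5852] 0.058495764102902185 [  1.0941  36.9135 -20.7258  70.3524   8.9407  98.639  -99.2963]
(np.float64(322.29592779783803), np.float64(243.72661201077707))
(np.float64(322.3022438421975), np.float64(239.78377688502155))
(np.float64(322.3085869694369), np.float64(235.82403508094612))
[(232, 18), (233, 22), (234, 28), (235, 16), (236, -18), (237, -27), (240, 29), (241, 44), (242, 34), (274, 43), (275, 60), (276, 37), (289, -42), (290, -92), (291, -80), (292, -26)]
[[[-0.324,-0.295,0.316],[0.0,0.0,0.0]],[[-0.324,-0.295,0.315],[-0.0,0.0,0.0]],[[-0.324,-0.296,0.316],[-0.0,0.0,0.0]],[[0.187,-0.276,0.756],[0.0001,0.0002,0.0357]],[[0.166,-0.289,0.756],[0.0001,0.0002,0.0357]],[[0.143,-0.3,0.756],[0.0001,0.0002,0.0357]],[[0.12,-0.31,0.756],[0.0001,0.0001,0.0358]],[[0.097,-0.318,0.757],[0.0001,0.0002,0.0357]],[[0.072,-0.325,0.757],[0.0001,0.0001,0.0358]],[[0.048,-0.329,0.756],[0.0001,0.0002,0.0357]]]
[[[0.323,-0.117,0.493],[0.0,-0.0,0.0]],[[0.323,-0.117,0.493],[0.0,-0.0,0.0]],[[0.323,-0.117,0.494],[0.0,-0.0,0.0]]]
max mm,deg per row 33.07828290585834 4.296033519422305
```

View pics/w12.png

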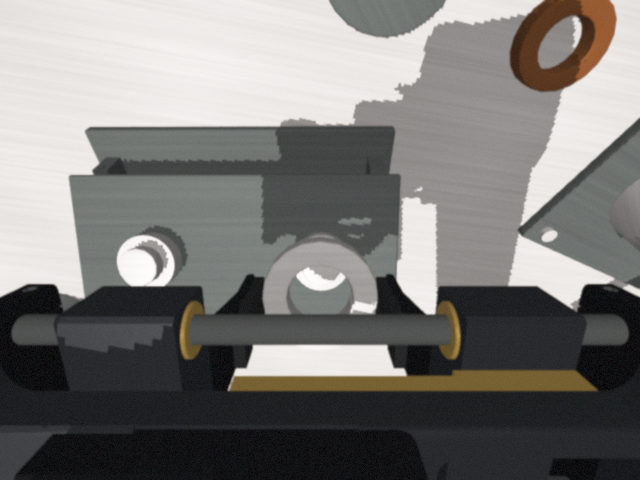

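Emit:
drive_tool(increments=[[[-0.325,-0.295,0.315],[0,0,0]],[[-0.325,-0.295,0.315],[0,0,0]],[[-0.325,-0.295,0.315],[0,0,0]],[[0.185,-0.275,0.756],[0,0,0.0357]],[[0.165,-0.29,0.756],[0,0,0.0357]],[[0.145,-0.3,0.756],[0,0,0.0357]],[[0.12,-0.31,0.756],[0,0,0.0357]],[[0.095,-0.32,0.756],[0,0,0.0357]],[[0.07,-0.325,0.756],[0,0,0.0357]],[[0.05,-0.33,0.756],[0,0,0.0357]]])

```text
time_s: 16.5
tool_pos: [0.5376, -0.1617, 0.1879]
tool_rot: [87.5, 83.7, 7.0]
force: [-0.2, -0.4, -2.7]
grip_width: 0.0584
```

Emit:
drive_tool(increments=[[[0.323,-0.117,0.493],[0,0,0]],[[0.323,-0.117,0.493],[0,0,0]],[[0.323,-0.117,0.493],[0,0,0]],[[0,0,0],[0,0,0]],[[0,0,0],[0,0,0]],[[0,0,0],[0,0,0]]])

```text
time_s: 17.1
tool_pos: [0.5394, -0.2184, 0.1473]
tool_rot: [88.5, 83.9, 8.2]
force: [-0.2, 0.9, -2.6]
grip_width: 0.059
```

Run:
```python
from h import *
np.set_printoptions(precision=4,suppress=True)
W=cam('wrist','w13');p,R,o=cur();print(p,o['tool_rot'],o['force'],o['grip_width'],o['qpos'])
y=np.array([-np.sin(psi),np.cos(psi),0]);xr=np.array([np.cos(psi),np.sin(psi),0])
Q=rotfrom(np.r_[xr[:2]*np.sin(np.radians(6)),-np.cos(np.radians(6))],-y)
print('rim centre pred',proj(W,np.array([.6224,-.205,.062])))
plan([((.6226,-.2052,.105),Q,5)])
```

```text
[ 0.5396 -0.2181  0.1472] [88.4758 83.9094  8.168 ] [-0.2724  0.458  -2.866 ] 0.05869345096200745 [ 32.953    9.6889 -12.8323 103.0761  -0.8665  62.1229 -59.5405]
rim centre pred (np.float64(321.9288199972991), np.float64(145.55174038526513))
[[[0.254,0.395,0.005],[0.0003,0.0002,-0.0001]],[[0.254,0.396,0.005],[0.0003,0.0002,-0.0002]],[[0.254,0.396,0.005],[0.0004,0.0003,-0.0001]],[[0.254,0.395,0.006],[0.0003,0.0002,-0.0002]],[[0.254,0.396,0.005],[0.0004,0.0003,-0.0001]]]
max mm,deg per row 18.819436760966042 0.06118823416311341
```

View pics/w13.png

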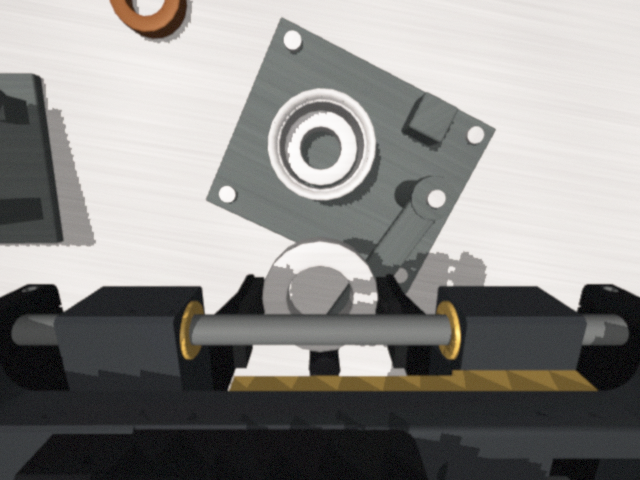

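Emit:
drive_tool(increments=[[[0.254,0.396,0.005],[0.0004,0,0]],[[0.254,0.396,0.005],[0.0004,0,0]],[[0.254,0.396,0.005],[0.0004,0,0]],[[0.254,0.396,0.005],[0.0004,0,0]],[[0.254,0.396,0.005],[0.0004,0,0]],[[0,0,0],[0,0,0]],[[0,0,0],[0,0,0]],[[0,0,0],[0,0,0]]])

```text
time_s: 17.95
tool_pos: [0.6217, -0.2064, 0.1043]
tool_rot: [88.7, 84.0, 8.1]
force: [0.6, 0.4, -2.8]
grip_width: 0.0589
```

Run:
```python
from h import *
np.set_printoptions(precision=4,suppress=True)
W=cam('wrist');p,R,o=cur();print(p,o['tool_rot'],o['force'])
S=cam('scene')
cv2.imwrite('pics/c14.png',np.hstack([cv2.resize(W['frame'][190:390,200:440,::-1],(480,400)),cv2.resize(S['frame'][200:280,210:290,::-1],(400,400))])[:, :800])
plan([((.6226,-.205,.0665),R,5)])
```

```text
[ 0.6217 -0.2066  0.1044] [88.6237 83.9731  7.9678] [-0.034   0.0822 -2.3777]
[[[0.189,-0.014,-0.008],[-0.0,0.0,-0.0]],[[0.189,-0.014,-0.008],[-0.0,0.0,-0.0]],[[0.189,-0.014,-0.009],[-0.0,0.0,-0.0]],[[0.189,-0.015,-0.008],[-0.0,0.0,-0.0]],[[0.189,-0.014,-0.009],[-0.0001,0.0,-0.0001]]]
max mm,deg per row 7.590520403766794 0.01697056274847714
```

View pics/c14.png

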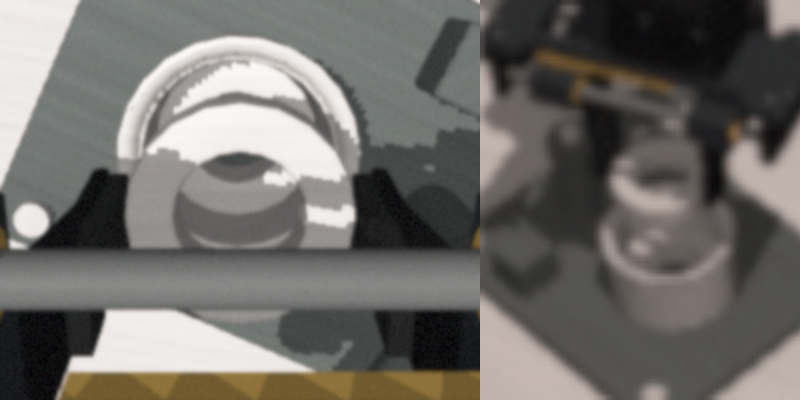

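Ring above the mouth, level and centred (ring 125–356, rim 118–359 in the crop). Descending.

Emit:
drive_tool(increments=[[[0.189,-0.014,-0.007],[0,0,0]],[[0.189,-0.014,-0.007],[0,0,0]],[[0.189,-0.014,-0.007],[0,0,0]],[[0.189,-0.014,-0.007],[0,0,0]],[[0.189,-0.014,-0.007],[0,0,0]],[[0,0,0],[0,0,0]],[[0,0,0],[0,0,0]],[[0,0,0],[0,0,0]]])

```text
time_s: 18.85
tool_pos: [0.623, -0.2047, 0.0656]
tool_rot: [89.1, 84.0, 8.5]
force: [-0.8, -0.9, -3.0]
grip_width: 0.0588
```

Run:
```python
from h import *
np.set_printoptions(precision=4,suppress=True)
W=cam('wrist');p,R,o=cur();print(p,o['tool_rot'],o['force'])
S=cam('scene')
cv2.imwrite('pics/c15.png',np.hstack([cv2.resize(W['frame'][190:390,200:440,::-1],(480,400)),cv2.resize(S['frame'][200:280,210:290,::-1],(400,400))])[:, :800])
```

```text
[ 0.623  -0.2046  0.0656] [89.0746 83.9945  8.4461] [-0.7925 -0.6958 -2.6479]
```

View pics/c15.png

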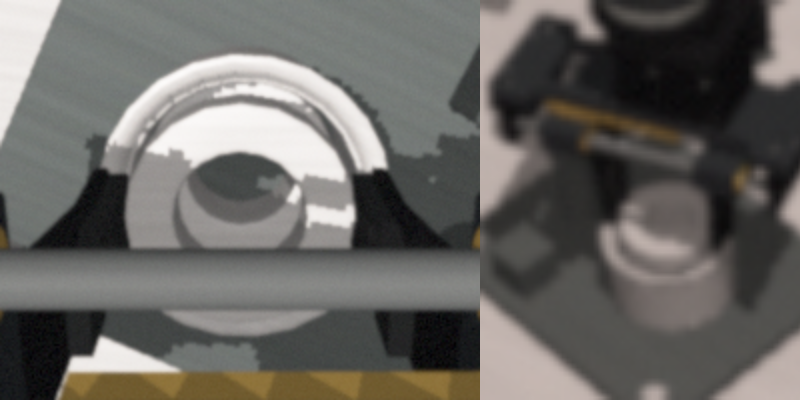

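Emit:
drive_tool(increments=[[[0,0,0.025],[0,0,0]],[[0,0,0],[0,0,0]],[[0,0,0],[0,0,0]]])

```text
time_s: 19.25
tool_pos: [0.6232, -0.2058, 0.0657]
tool_rot: [89.0, 84.0, 8.4]
force: [-0.8, -0.4, -2.4]
grip_width: 0.0589
```

Emit:
drive_tool(increments=[[[0,0,0],[0,0,0]],[[0,0,0],[0,0,0]],[[0,0,0],[0,0,0]],[[0,0,0],[0,0,0]],[[0,0,0],[0,0,0]],[[0,0,0],[0,0,0]]], hand=1)

```text
time_s: 19.85
tool_pos: [0.6232, -0.2057, 0.0657]
tool_rot: [89.0, 84.0, 8.4]
force: [-1.1, 0.0, 0.0]
grip_width: 0.0864
```

Run:
```python
from h import *
np.set_printoptions(precision=4,suppress=True)
W=cam('wrist');p,R,o=cur();print(p,o['force'],o['grip_width'])
S=cam('scene')
cv2.imwrite('pics/c16.png',np.hstack([cv2.resize(W['frame'][190:390,200:440,::-1],(480,400)),cv2.resize(S['frame'][200:280,210:290,::-1],(400,400))])[:, :800])
```

```text
[ 0.6232 -0.2057  0.0657] [-0.2983  0.3884 -0.5959] 0.08664323281341409
```

View pics/c16.png

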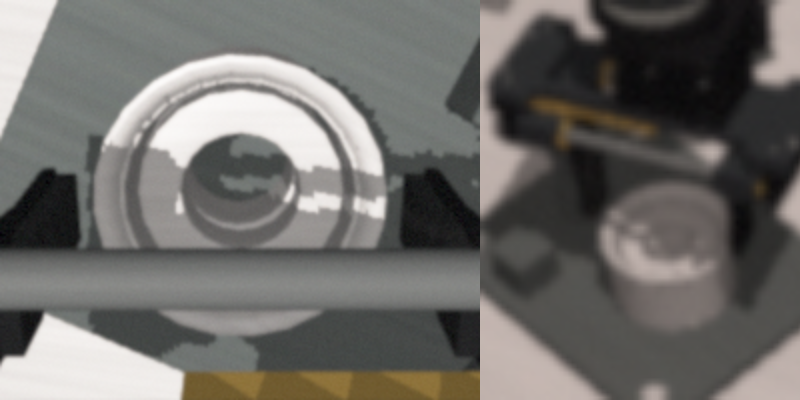

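```bash
cat >> h.py <<'E'
def hd(a):
    a=np.radians(a); return rotfrom([0,0,-1],[np.cos(a),np.sin(a),0])
E
python3 - <<'E'
from h import *
p,R,o=cur()
Q=hd(65)
print(np.degrees((R.inv()*Q).as_rotvec()))
a,b=plan([(p+[0,0,.14],R,5),(p+[-.06,-.04,.14],R,5)])
print(b.as_matrix()[:,1])
E
```

```text
[-145.46358477    7.67012561   -2.23234305]
[[[-0.696,0.073,0.001],[0.0,0.0,0.0]],[[-0.696,0.073,0.001],[0.0,0.0,0.0]],[[-0.696,0.073,0.001],[0.0,0.0,0.0]],[[-0.696,0.074,0.002],[0.0,0.0,0.0]],[[-0.697,0.073,0.001],[0.0,0.0,0.0]],[[-0.034,-0.327,0.149],[0.0,0.0,0.0]],[[-0.034,-0.327,0.148],[0.0,0.0,0.0]],[[-0.034,-0.327,0.149],[0.0,0.0,0.0]],[[-0.034,-0.326,0.148],[0.0,0.0,0.0]],[[-0.034,-0.327,0.149],[0.0,0.0,0.0]]]
max mm,deg per row 28.032523967705796 0.0
[0.98123884 0.16193586 0.1046285 ]
```

Emit:
drive_tool(increments=[[[-0.6,0.065,0],[0,0,0]],[[-0.7,0.075,0],[0,0,0]],[[-0.7,0.075,0],[0,0,0]],[[-0.7,0.075,0],[0,0,0]],[[-0.7,0.075,0],[0,0,0]],[[-0.03,-0.33,0.15],[0,0,0]],[[-0.03,-0.33,0.15],[0,0,0]],[[-0.03,-0.33,0.15],[0,0,0]],[[-0.03,-0.33,0.15],[0,0,0]],[[-0.03,-0.33,0.15],[0,0,0]]])

```text
time_s: 20.95
tool_pos: [0.561, -0.2467, 0.2004]
tool_rot: [89.6, 84.1, 8.9]
force: [-0.3, -0.1, -0.3]
grip_width: 0.0872
```

Run:
```python
from h import *
np.set_printoptions(precision=4,suppress=True)
W=cam('wrist','w17');T=cam('top');S=cam('scene');p,R,o=cur();print(p,o['force'],o['qpos'])
cv2.imwrite('pics/c17.png',np.hstack([cv2.resize(S['frame'][200:290,200:290,::-1],(400,400),interpolation=cv2.INTER_CUBIC),cv2.resize(T['frame'][165:295,330:460,::-1],(400,400),interpolation=cv2.INTER_CUBIC)]))
plan([((.546,-.266,.22),hd(65),18)])
```

```text
[ 0.5618 -0.2471  0.2012] [-0.7052  0.7359  0.5925] [ 33.6415  11.3021 -11.9858  94.7688  -0.7196  69.0053 -58.5686]
[[[-0.029,-0.023,0.022],[-0.0674,0.0035,-0.001]],[[-0.029,-0.026,0.019],[-0.0674,0.0035,-0.001]],[[-0.029,-0.028,0.015],[-0.0674,0.0035,-0.001]],[[-0.029,-0.03,0.01],[-0.0674,0.0035,-0.001]],[[-0.029,-0.031,0.006],[-0.0674,0.0035,-0.001]],[[-0.029,-0.032,0.001],[-0.0674,0.0036,-0.001]],[[-0.028,-0.032,-0.004],[-0.0674,0.0035,-0.001]],[[-0.028,-0.031,-0.008],[-0.0674,0.0036,-0.001]],[[-0.028,-0.03,-0.013],[-0.0674,0.0036,-0.001]],[[-0.028,-0.028,-0.017],[-0.0674,0.0035,-0.001]]]
[[[-0.028,-0.025,-0.021],[-0.0674,0.0036,-0.001]],[[-0.028,-0.022,-0.024],[-0.0674,0.0035,-0.001]],[[-0.028,-0.018,-0.028],[-0.0674,0.0036,-0.001]],[[-0.027,-0.014,-0.03],[-0.0674,0.0036,-0.001]],[[-0.027,-0.01,-0.032],[-0.0675,0.0035,-0.0011]],[[-0.027,-0.005,-0.033],[-0.0674,0.0036,-0.001]],[[-0.026,-0.001,-0.034],[-0.0675,0.0035,-0.0011]],[[-0.026,0.004,-0.034],[-0.0674,0.0036,-0.001]]]
max mm,deg per row 1.7398850536745236 8.111955621180382
```

View pics/w17.png

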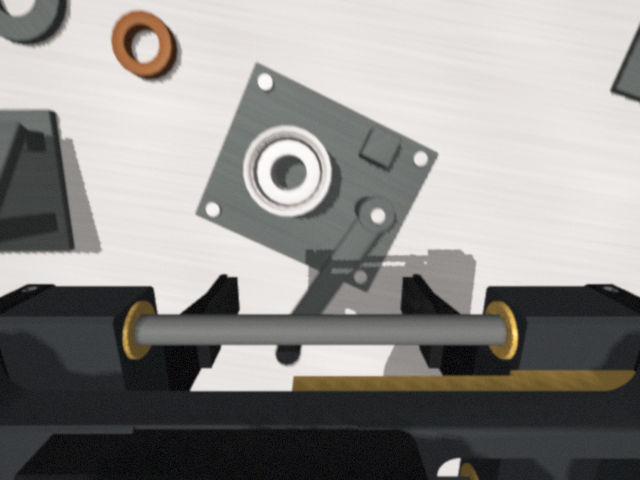

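View pics/c17.png

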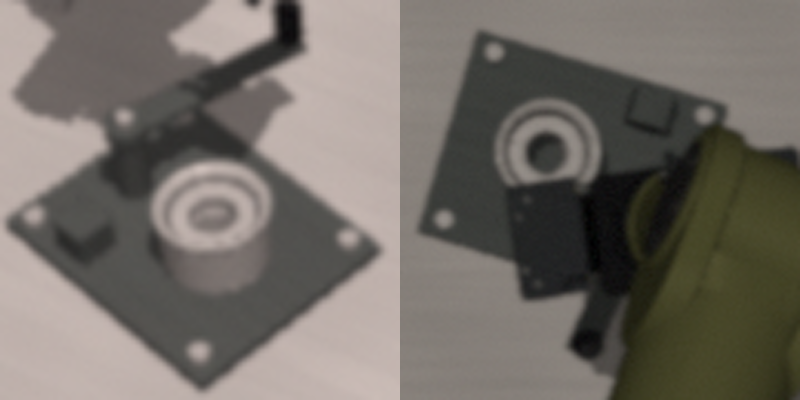

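Run:
```python
from h import *
np.set_printoptions(precision=4,suppress=True)
W=cam('wrist');p,R,o=cur();print(p)
t=np.array([.6224,-.2055])
for z in (.074,.08,.086):
    o_,d=wz(W,(377.5,215.5),p,R);pv=(o_+d*(z-o_[2])/d[2])[:2]; print('pivot',z,pv,np.linalg.norm(pv-t))
for z in (.104,.110):
    o_,d=wz(W,(287.5,352),p,R);k=(o_+d*(z-o_[2])/d[2])[:2]; print('knob',z,k,np.linalg.norm(k-pv))
a=lambda v:np.degrees(np.arctan2(v[1],v[0]))
print(a(t-pv),a(k-pv))
```

```text
[ 0.5627 -0.2461  0.2014]
pivot 0.074 [ 0.597  -0.2927] 0.0908562217996916
pivot 0.08 [ 0.5975 -0.2916] 0.0896348791566723
pivot 0.086 [ 0.5979 -0.2905] 0.08841369007508573
knob 0.104 [ 0.4701 -0.2325] 0.14043083621202435
knob 0.11 [ 0.4734 -0.2325] 0.13733063761074762
73.94604987845972 155.055804015832
```

Emit:
drive_tool(increments=[[[-0.03,-0.023,0.02],[-0.067,0.0035,-0.001]],[[-0.03,-0.025,0.02],[-0.067,0.0035,-0.001]],[[-0.03,-0.03,0.015],[-0.067,0.0035,-0.001]],[[-0.03,-0.03,0.01],[-0.067,0.0035,-0.001]],[[-0.03,-0.03,0.005],[-0.067,0.0035,-0.001]],[[-0.03,-0.03,0],[-0.067,0.0035,-0.001]],[[-0.03,-0.03,-0.005],[-0.067,0.0035,-0.001]],[[-0.03,-0.03,-0.01],[-0.067,0.0035,-0.001]],[[-0.03,-0.03,-0.015],[-0.067,0.0035,-0.001]]])

```text
time_s: 22.05
tool_pos: [0.5557, -0.2539, 0.2113]
tool_rot: [52.3, 86.2, 44.6]
force: [0.1, 0.3, 0.0]
grip_width: 0.0871
```

Emit:
drive_tool(increments=[[[-0.03,-0.03,-0.02],[-0.067,0.0035,-0.001]],[[-0.03,-0.025,-0.02],[-0.067,0.0035,-0.001]],[[-0.03,-0.02,-0.025],[-0.067,0.0035,-0.001]],[[-0.03,-0.02,-0.03],[-0.067,0.0035,-0.001]],[[-0.03,-0.015,-0.03],[-0.067,0.0035,-0.001]],[[-0.03,-0.01,-0.03],[-0.067,0.0035,-0.001]],[[-0.03,0,-0.03],[-0.067,0.0035,-0.001]],[[-0.03,0,-0.03],[-0.067,0.0035,-0.001]],[[0,0,0],[-0.067,0.0035,-0.001]],[[0,0,0],[0,0,0]]])

```text
time_s: 23.05
tool_pos: [0.5487, -0.2618, 0.2206]
tool_rot: [-15.9, 89.8, 48.5]
force: [-0.1, -0.2, 0.4]
grip_width: 0.087
```

Run:
```python
from h import *
np.set_printoptions(precision=4,suppress=True)
W=cam('wrist','w18');p,R,o=cur();print(p,o['tool_rot'],o['force'],o['qpos'])
print(R.as_matrix())
```

```text
[ 0.5484 -0.262   0.2205] [-10.3018  89.8388  53.873 ] [ 0.724   0.1353 -0.0769] [ 45.4774  15.1761 -26.841   88.9287   6.7955  77.505   82.1505]
[[ 0.0017 -0.9001  0.4356]
 [ 0.0023  0.4356  0.9001]
 [-1.     -0.0005  0.0028]]
```

View pics/w18.png

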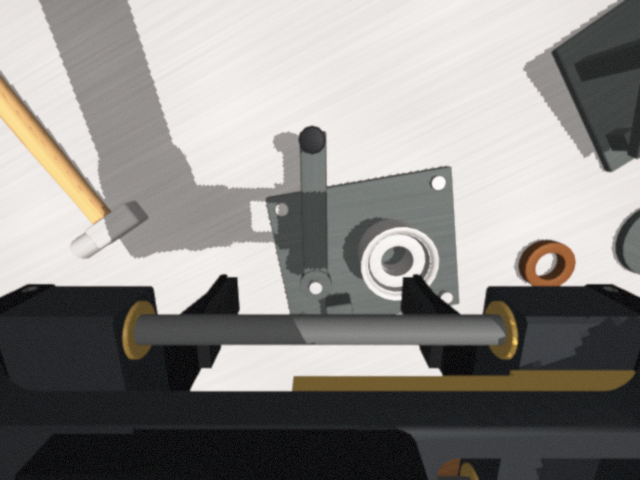

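Run:
```python
from h import *
np.set_printoptions(precision=4,suppress=True)
W=cam('wrist');p,R,o=cur()
for nm,w,z in(('knob',(312.5,139),.110),('pivot',(316,288),.082)):
    o_,d=wz(W,w,p,R);print(nm,o_+d*(z-o_[2])/d[2],onz(W,*w,z))
plan([((.4735,-.232,.150),hd(65),4),((.4735,-.232,.085),hd(65),4)])
```

```text
knob [ 0.4724 -0.232   0.11  ] [ 0.4729 -0.2309  0.11  ]
pivot [ 0.5993 -0.2912  0.082 ] [ 0.5998 -0.29    0.082 ]
[[[0.44,0.503,-0.034],[-0.0018,0.0003,0.0001]],[[0.44,0.503,-0.032],[-0.0018,0.0003,0.0]],[[0.441,0.503,-0.03],[-0.0018,0.0003,0.0001]],[[0.44,0.504,-0.028],[-0.0019,0.0003,0.0]],[[0.406,-0.0,-0.0],[0.0,-0.0,0.0]],[[0.406,-0.0,-0.0],[0.0,-0.0,0.0]],[[0.407,-0.0,-0.0],[0.0,-0.0,0.0]],[[0.406,-0.0,-0.0],[0.0,-0.0,0.0]]]
max mm,deg per row 26.78507046845313 0.23082460874005614
```

Emit:
drive_tool(increments=[[[0.44,0.505,-0.03],[-0.0018,0,0]],[[0.44,0.505,-0.03],[-0.0018,0,0]],[[0.44,0.505,-0.03],[-0.0018,0,0]],[[0.44,0.505,-0.03],[-0.0018,0,0]],[[0,0,0],[0,0,0]],[[0,0,0],[0,0,0]],[[0,0,0],[0,0,0]]])

```text
time_s: 23.85
tool_pos: [0.4745, -0.2331, 0.1514]
tool_rot: [-58.5, 89.8, 6.5]
force: [-0.4, -0.6, -0.1]
grip_width: 0.087
```

Run:
```python
from h import *
np.set_printoptions(precision=4,suppress=True)
W=cam('wrist','w19');p,R,o=cur();print(p,o['tool_rot'],o['force'],proj(W,np.array([.473,-.232,.11])))
plan([((.4732,-.232,.085),hd(65),4)])
```

```text
[ 0.4745 -0.2331  0.1514] [-57.1747  89.7841   7.9166] [-0.2853 -0.0379 -0.8398] (np.float64(319.40246225964063), np.float64(265.1219913358785))
[[[0.415,0.011,0.002],[0.0002,0.0002,0.0004]],[[0.415,0.011,0.002],[0.0002,0.0003,0.0004]],[[0.415,0.011,0.002],[0.0002,0.0002,0.0004]],[[0.415,0.01,0.003],[0.0002,0.0003,0.0003]]]
max mm,deg per row 16.60602300371766 0.06462197768561403
```

View pics/w19.png

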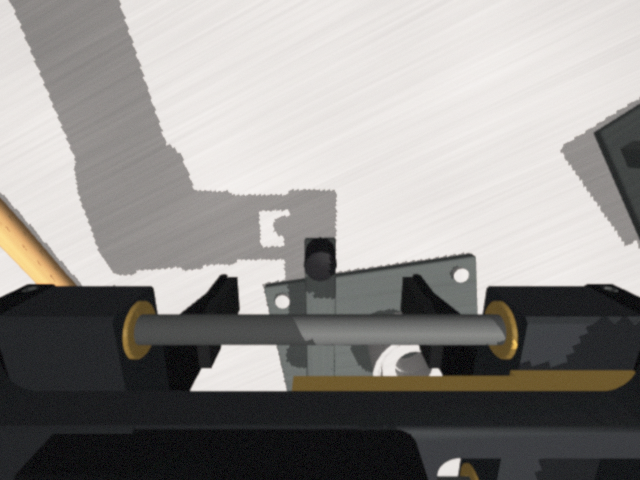

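Emit:
drive_tool(increments=[[[0.415,0.01,0],[0,0,0]],[[0.415,0.01,0],[0,0,0]],[[0.415,0.01,0],[0,0,0]],[[0.415,0.01,0],[0,0,0]],[[0,0,0],[0,0,0]],[[0,0,0],[0,0,0]]])

```text
time_s: 24.5
tool_pos: [0.4723, -0.232, 0.0844]
tool_rot: [-29.5, 89.9, 35.6]
force: [0.1, -0.7, -0.2]
grip_width: 0.087
```

Emit:
drive_tool(increments=[[[0,0,0],[0,0,0]],[[0,0,0],[0,0,0]],[[0,0,0],[0,0,0]],[[0,0,0],[0,0,0]],[[0,0,0],[0,0,0]],[[0,0,0],[0,0,0]],[[0,0,0],[0,0,0]],[[0,0,0],[0,0,0]],[[0,0,0],[0,0,0]],[[0,0,0],[0,0,0]]], hand=-1, squeeze=10)

```text
time_s: 25.5
tool_pos: [0.4713, -0.2318, 0.0837]
tool_rot: [-12.5, 89.9, 52.7]
force: [-0.9, 0.3, -0.0]
grip_width: 0.0215
```

Run:
```python
from h import *
np.set_printoptions(precision=4,suppress=True)
p,R,o=cur();print(p,o['tool_rot'],o['force'],o['grip_width'])
pv=np.array([.5985,-.2908]); r=p[:2]-pv; a0=np.degrees(np.arctan2(r[1],r[0]));rad=np.linalg.norm(r);print(a0,rad)
zz=R.as_matrix()[:,2];h0=np.degrees(np.arctan2(zz[1],zz[0]))
w=[]
N=20; tot=a0-74.5
for i in range(1,N+1):
    a=a0-tot*i/N; w.append((np.r_[pv+rad*np.array([np.cos(np.radians(a)),np.sin(np.radians(a))]),p[2]],hd(h0-tot*i/N),1))
plan(w); print(tot,w[-1][0])
```

```text
[ 0.4713 -0.2318  0.0837] [-12.4558  89.8983  52.665 ] [-0.8953  0.2647 -0.0393] 0.021545938947257738
155.0977844364704 0.14018972166540802
[[[0.0,-0.009,0.246],[0.0336,0.0008,0.0002]],[[0.0,-0.008,0.247],[0.0336,0.0,-0.0]],[[0.0,-0.009,0.246],[0.0335,0.0,-0.0001]],[[0.0,-0.009,0.246],[0.0336,0.0,0.0]],[[0.0,-0.009,0.247],[0.0336,0.0,0.0]],[[0.001,-0.009,0.246],[0.0336,0.0,0.0]],[[-0.0,-0.008,0.246],[0.0336,0.0,0.0]],[[-0.0,-0.009,0.246],[0.0336,0.0,0.0]],[[-0.0,-0.009,0.247],[0.0335,0.0,0.0]],[[-0.0,-0.009,0.246],[0.0336,0.0,0.0]]]
[[[-0.0,-0.008,0.246],[0.0336,0.0,0.0]],[[-0.0,-0.009,0.247],[0.0336,0.0001,0.0]],[[-0.0,-0.009,0.246],[0.0336,-0.0,0.0]],[[-0.0,-0.009,0.246],[0.0336,-0.0,0.0]],[[-0.0,-0.008,0.247],[0.0335,-0.0,0.0]],[[-0.0,-0.009,0.246],[0.0336,-0.0,0.0]],[[-0.0,-0.009,0.246],[0.0336,-0.0,0.0]],[[-0.0,-0.009,0.246],[0.0336,-0.0,0.0]],[[-0.0,-0.009,0.247],[0.0336,-0.0,0.0]],[[-0.001,-0.008,0.246],[0.0335,-0.0,0.0]]]
max mm,deg per row 9.886556528943736 4.033214102920894
80.59778443647039 [ 0.636  -0.1557  0.0837]
```

Emit:
drive_tool(increments=[[[0,-0.009,0.246],[0.0336,0,0]],[[0,-0.009,0.246],[0.0336,0,0]],[[0,-0.009,0.246],[0.0336,0,0]],[[0,-0.009,0.246],[0.0336,0,0]],[[0,-0.009,0.246],[0.0336,0,0]],[[0,-0.009,0.246],[0.0336,0,0]],[[0,-0.009,0.246],[0.0336,0,0]],[[0,-0.009,0.246],[0.0336,0,0]],[[0,-0.009,0.246],[0.0336,0,0]],[[0,-0.009,0.246],[0.0336,0,0]]])

```text
time_s: 26.5
tool_pos: [0.5395, -0.1628, 0.0837]
tool_rot: [71.0, 89.9, 95.6]
force: [-1.2, 1.4, 1.0]
grip_width: 0.0214
```

Run:
```python
from h import *
np.set_printoptions(precision=4,suppress=True)
p,R,o=cur();print(p,o['tool_rot'],o['force'],o['grip_width'],o['qpos'])
pv=np.array([.5985,-.2908]); r=p[:2]-pv; a0=np.degrees(np.arctan2(r[1],r[0]));rad=np.linalg.norm(r);print(a0,rad)
zz=R.as_matrix()[:,2];h0=np.degrees(np.arctan2(zz[1],zz[0]));print(h0)
w=[]
N=10; tot=a0-74.
for i in range(1,N+1):
    a=a0-tot*i/N; w.append((np.r_[pv+.139*np.array([np.cos(np.radians(a)),np.sin(np.radians(a))]),p[2]],hd(h0-tot*i/N),1))
plan(w)
```

```text
[ 0.5395 -0.1628  0.0837] [70.9805 89.8757 95.6439] [-1.2417  1.4202  0.9918] 0.021395147685605864 [ 35.912   16.079  -24.9019 104.1309   7.4932  61.462   32.9355]
114.7478710872969 0.1409467949438384
24.663348498820685
[[[0.0,-0.057,0.247],[0.034,0.0003,-0.001]],[[0.0,-0.008,0.247],[0.0339,0.0,0.0]],[[0.0,-0.009,0.247],[0.034,0.0,0.0]],[[0.0,-0.008,0.247],[0.0339,0.0,0.0]],[[0.0,-0.009,0.247],[0.034,0.0,0.0]],[[0.0,-0.008,0.247],[0.0339,0.0,0.0]],[[0.0,-0.009,0.247],[0.034,0.0,0.0]],[[0.0,-0.008,0.247],[0.034,0.0,0.0]],[[0.0,-0.009,0.247],[0.0339,0.0,0.0]],[[0.0,-0.008,0.246],[0.034,0.0,0.0]]]
max mm,deg per row 10.139664688736014 4.081923076198277
```

Emit:
drive_tool(increments=[[[0,-0.03,0.246],[0.0338,0,0]],[[0,-0.01,0.246],[0.0338,0,0]],[[0,-0.01,0.246],[0.0338,0,0]],[[0,-0.01,0.246],[0.0338,0,0]],[[0,-0.01,0.246],[0.0338,0,0]],[[0,-0.01,0.246],[0.0338,0,0]],[[0,-0.01,0.246],[0.0338,0,0]],[[0,-0.01,0.246],[0.0338,0,0]],[[0,-0.01,0.2],[0.0275,0,0]]])

```text
time_s: 27.4
tool_pos: [0.6255, -0.1518, 0.0837]
tool_rot: [91.1, 89.7, 80.1]
force: [0.8, 4.3, 0.5]
grip_width: 0.0218
```

Emit:
drive_tool(increments=[[[0,0,0.1],[0.014,0,0]],[[0,0,0.1],[0.014,0,0]],[[0,0,0],[0,0,0]],[[0,0,0],[0,0,0]],[[0,0,0],[0,0,0]]])

```text
time_s: 27.9
tool_pos: [0.6332, -0.1535, 0.0838]
tool_rot: [83.0, 89.7, 68.8]
force: [1.5, 5.9, -0.9]
grip_width: 0.0214
```

Run:
```python
from h import *
np.set_printoptions(precision=4,suppress=True)
p,R,o=cur();print(p,o['tool_rot'],o['force'],o['grip_width'],o['qpos'])
pv=np.array([.5985,-.2908]); r=p[:2]-pv; a0=np.degrees(np.arctan2(r[1],r[0]));rad=np.linalg.norm(r);print(a0,rad)
W=cam('wrist','w20');S=cam('scene')
cv2.imwrite('pics/c20.png',cv2.resize(S['frame'][190:290,200:300,::-1],(600,600),interpolation=cv2.INTER_CUBIC))
```

```text
[ 0.6332 -0.1535  0.0838] [82.9618 89.7142 68.7736] [ 1.4885  5.9361 -0.8753] 0.02141512171986386 [ 25.9512  25.1973 -18.5592  91.4688   8.3128  64.6665  -8.7049]
75.80199374002568 0.14165313085686076
```

View pics/w20.png

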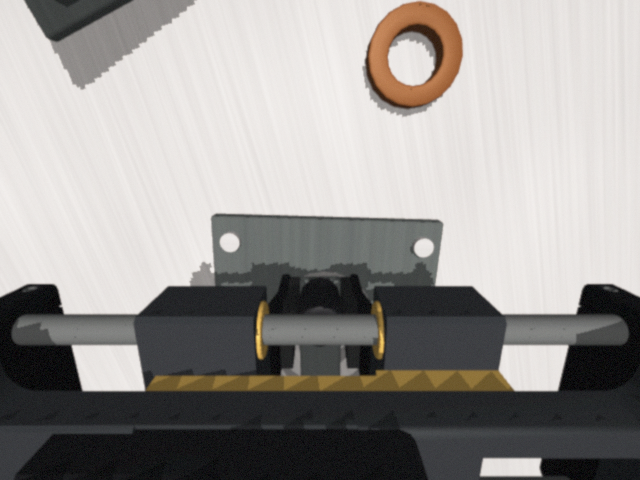

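View pics/c20.png

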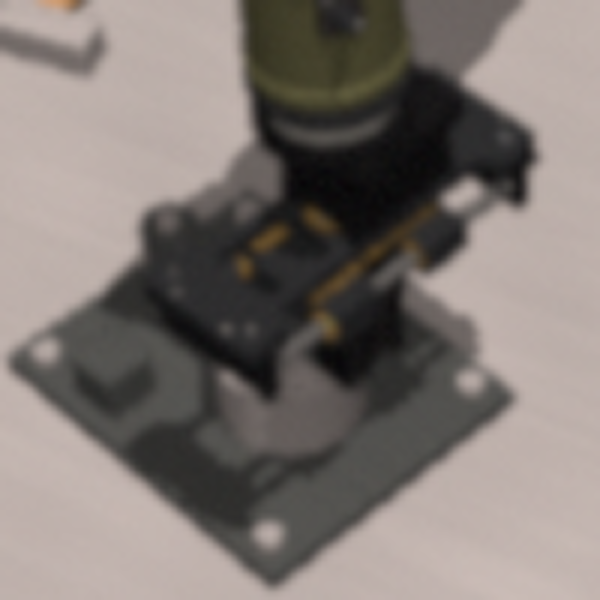

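Emit:
drive_tool(increments=[[[0,-0.04,0.06],[0.005,0,0]],[[0,-0.02,0.06],[0.005,0,0]],[[0,0,0],[0,0,0]],[[0,0,0],[0,0,0]],[[0,0,0],[0,0,0]]])

```text
time_s: 28.5
tool_pos: [0.6378, -0.1548, 0.0838]
tool_rot: [86.2, 89.6, 70.9]
force: [2.4, 8.5, -2.4]
grip_width: 0.0221
```

Run:
```python
from h import *
np.set_printoptions(precision=4,suppress=True)
p,R,o=cur();print(p,o['tool_rot'],o['force'],o['grip_width'])
pv=np.array([.5985,-.2908]); r=p[:2]-pv; a0=np.degrees(np.arctan2(r[1],r[0]));rad=np.linalg.norm(r);print(a0,rad)
```

```text
[ 0.6378 -0.1548  0.0838] [86.2226 89.5679 70.9041] [ 2.4194  8.5424 -2.3605] 0.022067052672933025
73.88662935297532 0.14152965472736065
```

Emit:
drive_tool(increments=[[[0,0.06,0.05],[0.004,0,0]],[[0,0.04,0.04],[0.004,0,0]],[[0,0,0],[0,0,0]],[[0,0,0],[0,0,0]],[[0,0,0],[0,0,0]]])

```text
time_s: 29.0
tool_pos: [0.638, -0.1549, 0.0836]
tool_rot: [163.4, 89.6, 147.0]
force: [-7.6, 4.7, 5.9]
grip_width: 0.0215
```

Run:
```python
from h import *
np.set_printoptions(precision=4,suppress=True)
p,R,o=cur();print(p,o['tool_rot'],o['force'],o['grip_width'])
pv=np.array([.5985,-.2908]); r=p[:2]-pv; a0=np.degrees(np.arctan2(r[1],r[0]));rad=np.linalg.norm(r);print(a0,rad)
t=np.array([np.sin(np.radians(a0)),-np.cos(np.radians(a0))]);print('tang',o['force'][:2]@t)
```

```text
[ 0.638  -0.1549  0.0836] [163.4302  89.5686 147.0337] [-7.6082  4.7283  5.8551] 0.021487254388923613
73.77619912154323 0.14151368057371863
tang -8.626238824339149
```

Emit:
drive_tool(increments=[[[0,0,-0.05],[-0.002,0,0]],[[0,0,0],[0,0,0]],[[0,0,0],[0,0,0]]])

```text
time_s: 29.3
tool_pos: [0.638, -0.155, 0.0836]
tool_rot: [139.1, 89.8, 123.0]
force: [-4.0, 4.8, 1.1]
grip_width: 0.022
```

Emit:
drive_tool(increments=[[[0,0,0],[0,0,0]],[[0,0,0],[0,0,0]],[[0,0,0],[0,0,0]],[[0,0,0],[0,0,0]],[[0,0,0],[0,0,0]],[[0,0,0],[0,0,0]],[[0,0,0],[0,0,0]]], hand=1)

```text
time_s: 30.0
tool_pos: [0.6394, -0.1565, 0.084]
tool_rot: [62.7, 89.9, 46.4]
force: [1.0, -0.5, 0.0]
grip_width: 0.0697
```

Emit:
drive_tool(increments=[[[-0.3,0,0],[0,0,0]],[[-0.5,0,0],[0,0,0]],[[-0.8,0,0],[0,0,0]],[[-0.8,0,0],[0,0,0]],[[-0.8,-0.5,0],[0,0,0]],[[-0.5,-0.9,0],[0,0,0]],[[0,-0.9,0],[0,0,0]],[[0,-0.9,0],[0,0,0]],[[0,0,0],[0,0,0]],[[0,0,0],[0,0,0]]])

```text
time_s: 31.0
tool_pos: [0.603, -0.2808, 0.2325]
tool_rot: [50.6, 89.9, 34.3]
force: [0.2, 0.3, 0.1]
grip_width: 0.0871
```

Run:
```python
from h import *
np.set_printoptions(precision=4,suppress=True)
p,R,o=cur();print(p,o['tool_rot'],o['force'],o['grip_width'])
W=cam('wrist','w21');S=cam('scene')
cv2.imwrite('pics/c21.png',cv2.resize(S['frame'][190:290,200:300,::-1],(600,600),interpolation=cv2.INTER_CUBIC))
```

```text
[ 0.603  -0.2808  0.2325] [50.6413 89.8758 34.2645] [0.1918 0.2867 0.083 ] 0.0871187144394393
```

View pics/w21.png

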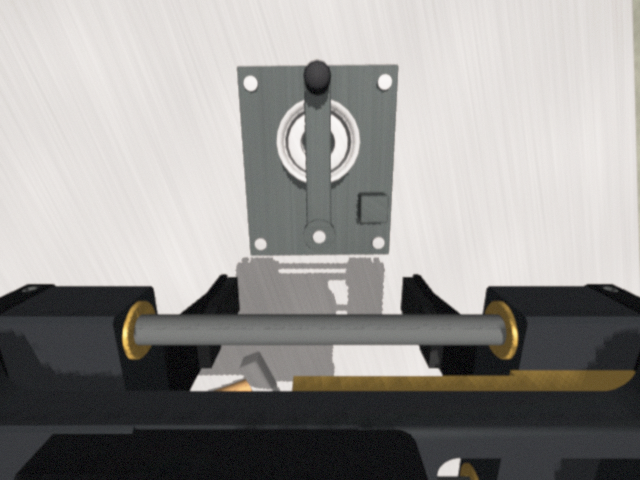

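View pics/c21.png

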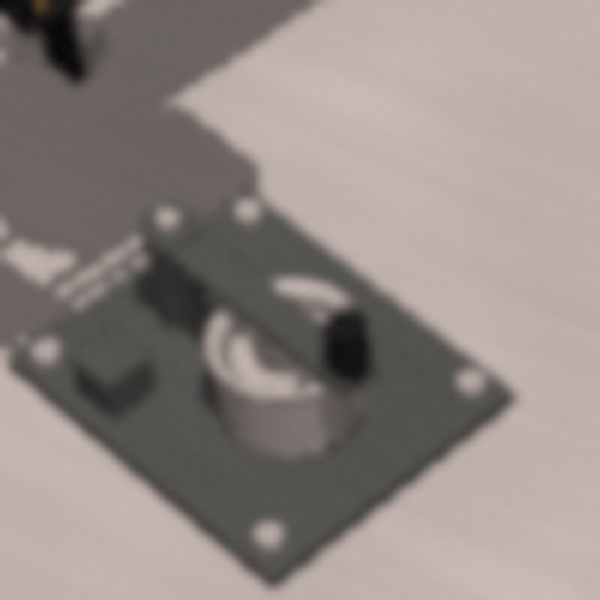

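Run:
```python
from cell import env
print(env.sign_off())
```

```text
the job is handed in; nothing more can be done
None
```

I loaded the tube and handed the job in at about 31 s of the 67 s allowed; hand-in reports no verdict. The thick ring, which was on the rack's +y peg, went in first. The thin ring went on top of it, and the keeper then swung to its stop.

Last checks:
- **Rings:** the last wrist and scene pictures show both rings in the tube, flat and concentric. Around the bar, the upper face lies well below the rim. I judged this by eye and did not measure the height or the 0.08 rad flatness limit.
- **Keeper:** the bar lies across the middle of the mouth, with pivot, tube and knob in line at columns 319, 318 and 317.5. Before I let go, the stop pushed back with about 8.6 N.
- **Robot:** clear of everything, with the wrist force back to about 0.3 N.
- **Bystanders:** I did not reach for or go near the hammer, the can or the flange. I did not measure their positions at the end.

Disagreements along the way:
- **Camera calibration:** the cameras differed by up to about 5 mm on the ring positions. I centred the grasps and drops with the wrist view, using the fingers as reference.
- **Sideways load on the keeper:** the knob was loaded with up to about 9 N along the bar near the stop, because my arc was a few millimetres off. I eased it before releasing.
- **Joint 6:** it came within 0.2 degrees of its limit when I tried to look square to the rack. I gripped both rings with the tool tilted less and levelled them at the tube.

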